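# Lock the display riser up and show the nested pots on it

### The job

Pull the square platform of the telescoping display riser straight up until its lock button clicks out. Then set the wide pot upright in the middle of the platform and nest the tall pot upright inside it, down on its floor, without dropping either pot. Leave the riser locked, and the other things on the table where they are.

Things in the scene. Friction and masses are not known exactly. Their poses are not given: they have to be found in the camera images.
- riser: Telescoping display riser, fixed to the table (its place and yaw vary, the yaw by up to 0.4 rad either way). Origin on the table under the post's axis. Base plate 130 x 130 x 8 mm; on it a square aluminium sleeve 32 x 32 mm that reaches to 94 mm above the table, in which the post slides vertically. In its +x wall (far from the robot) is a window for the lock button, 75 to 89 mm above the table.
- platform_top (a point): Centre of the top face of the riser's wooden platform: a square block 64 x 64 mm, 20 mm thick, sides parallel to the riser's x and y axes, fixed on the sliding post (24 x 24 mm). Take it across two opposite sides. It is 120 mm above the table when fully down and 180 mm when locked. Raising it takes about 9 N; if let go before it locks it stays by friction but sinks under a load.
- post (a joint): Extension of the riser's post in m: 0 fully down, starts anywhere from 0 to 0.02, the lock button clicks out at 0.060, end stop at 0.064. Once locked it rests between 0.059 and 0.064 and cannot go down.
- lock (a joint): Travel of the spring lock button on the post in m: about 0.0005 while it is held in inside the sleeve, 0.0085 when it has clicked out through the window (it then stands 5 mm proud of the sleeve's wall and its underside rests on the window's lower edge).
- wide_pot: The wide, low cream pot, round: 66 mm outside diameter over its straight upper part (22 to 50 mm above its foot), narrowing to a flat foot of 50 mm; 50 mm high, wall 4 mm, inside diameter 58 mm at the mouth, floor 5 mm thick. About 0.22 kg. Origin under the centre of its foot, z up.
- tall_pot: The tall, narrow cream pot, round: 46 mm outside diameter over its straight upper part (44 to 84 mm above its foot), narrowing to a foot of 30 mm; 84 mm high. About 0.16 kg. Origin under the centre of its foot, z up. Nested, its foot stands on the wide pot's floor, 5 mm above the wide pot's foot, and it stands 39 mm out of the wide pot's mouth.
- square_pot: Bystander: square cream pot, 70 x 70 x 65 mm high, origin under its centre.
- bud_vase: Bystander: closed bulb-shaped vase, 68 mm across, 105 mm high, origin under its centre.
- bowl: Bystander: shallow bowl, 110 mm across, 45 mm high, origin under its centre.
- tape_roll: Bystander: cardboard roll lying flat, 90 mm outside, 48 mm high, origin under its centre.
- dust_brush: Bystander: hand brush, 180 mm long, lying flat.
- carton: Bystander: closed carton, 110 x 80 x 60 mm high, origin under its centre.
- can: Bystander: metal can, 60 mm across, 90 mm high, origin under its centre.
Things that resemble listed ones, but are neither listed nor needed, are in the scene too. Leave any purple look-alike of the wide_pot alone.

How it is judged:
By the outcome, as a careful person would: the job done as asked, in the order asked, and still so for the second after the job is handed in, with the robot touching nothing.
It also fails if it takes over 64 s, if anything falls off the work surface, if the arm or the gripper's body presses on something with over 40 N, if the wrist force passes 120 N, or if a joint passes its speed limit or range.

### The arm

A 7-joint arm with a two-finger parallel gripper is mounted at the origin on the work surface. World frame = base frame: x ahead of the robot, y to its left, z up, the work surface at z = 0. Lengths are in m, angles in rad, forces in N, time in s.
With the tool pointing down it reaches from about 0.4 to 0.875 m from the base axis. Payload 19.3 kg.
Tool frame: the origin (TCP) lies at the very end of the fingers, on their centre line; the grasp point (between the pads) lies 19 mm behind it; x points along the fingers, z is the direction in which the jaws open and shut, and the axes are right-handed (so a half turn about x gives the same grasp; the last joint's range is limited). The gripper opens to 85 mm and grips with 20 to 120 N. Pads are 22 mm wide; open, the fingers measure 114 mm over their backs; the gripper's body (76 mm by 85 mm) begins 54 mm behind the grasp point. The pads swing forward as they close: fully open they stand 13 mm farther back than shut.
Start: joints at [-1.189, 0.521, -0.036, 1.599, 0.021, 1.021, -0.113], TCP at [0.273, 0.562, 0.231] pointing down, gripper open.
Joint ranges: [-2.91, 2.91], [-0.3, 2.13], [-1.5, 1.42], [0.17, 2.43], [-1.26, 4.41], [0.16, 1.93], [-2.52, 2.52]. Speed limits (rad/s): [1.89, 1.89, 2.39, 2.39, 3.01, 3.01, 3.01].

### API

Orientations are given as a unit quaternion [w, x, y, z].
In Python, from plant import env gives the robot as it stands. The module is installed in compiled form; this text tells all that it offers.
- The arm moves only by the shell command python3 -m handwheel 'ROWS' [FORCE]. ROWS is a JSON object of lists of equal length, an entry for each row: "hand": the closure, from -1 (fully open) to 1 (shut); "xyz": the shift along the tool's x, y, z normalised to -1 to 1, where 1 is 0.1 m, a list of three; "delta_rot": the turn, a rotation vector about the tool's x, y, z normalised to -1 to 1, where 1 is 360 degrees, a list of three. A call has 1 to 20 rows; each row shifts and turns the commanded pose from where the row before left it, along the tool's axes as they then stand; what a row does not reach is not made up. A row lasts 1/12 s, in which the tool goes at most 41.7 mm and 7.16 degrees, less where a joint would pass 70% of its speed; a pose out of reach is approached as far as the arm can. A call with a number of a shift or a turn outside -1 to 1 is refused whole. A call with a gripper value outside its range is refused whole. The fingers move at their own pace and stop on an object; FORCE is the grip in N (left out, the last holds). Time passes only in rows, so rows that do not move let the fingers close. It gives the time, the measured TCP pose, the force and the opening at its end, in the units of the state.
- env.get_state(): the state, without advancing time (a new reading comes with each control period).
- env.get_image(name): name is "scene" or "top"; returns a dict with "img" (400x640x3 uint8, red, green, blue), "camera_matrix" (3x3 intrinsics, pixels), "extrinsics" (4x4, takes a point from camera to world coordinates). Camera axes: x right, y down, z forward; pixel columns grow to the right and rows downward; lengths in m; the calibration is good to about 2 mm. A picture is of the moment at which its call begins. There is no depth.
- env.sign_off(): hands the job in, once; it reports no verdict.
Trained networks look in a picture, given as the dict that the camera call returned (one of the last four; its "shot" number tells which), for a name from the list of things; names that differ only in an ending like _2 or _b are one class to them, and where a whole thing is asked for, a point or a joint stands for the part that bears it (a point fixed in the world has none). Each returns a list of dicts, best first, with "confidence" (0 to 1); they miss things now and then, are a little off and sometimes report something else, mostly with a low value. They report only what shows in the picture. A call takes as long as a camera call. They do not tell look-alikes from the thing itself.
- env.look_for(target, picture): "position" ([x, y, z] in m, in world coordinates, good to about 4 mm: the middle of the surface that is visible of it).
- env.cut_out(target, picture): "pixels" (400x640 bool, what is visible of it).
- env.mark_of(target, picture): "position" ([x, y, z] in m, in world coordinates, good to about 4 mm: a listed point, or the origin of a listed thing).
The state is a dict: "time": time; "qpos": joint angles; "dq": joint speeds; "joint_torque": joint torques, N m; "tcp_pos": TCP position; "tool_rot": TCP orientation; "ft_force": force on the tool from outside, world axes, zero at the start; "ft_torque": the same for the moment, N m; "grip_width": opening from 0.0 (shut) to 1.0 (fully open).
Only numpy, scipy, OpenCV 4.12 (cv2) and the standard library are available. Lean on these libraries where they do the work, as an engineer would, in place of code of your own. Each camera call takes 0.05 s, during which the arm holds its last target.

## Working session

There is one attempt and no reset: what is moved stays moved. The work goes in short steps, Python scripts to look and compute and a shell command to move; the robot and the scene stay as the last step left them, time stands still between calls to the robot, and variables do not carry over. Pictures are saved under pics/ and viewed, and the job is handed in when it is done.

```bash
mkdir -p pics; ls; cat > h.py <<'E'
import numpy as np, cv2
from plant import env
def shot(n,fn=None):
    p=env.get_image(n)
    if fn: cv2.imwrite('pics/'+fn,p['img'][:,:,::-1])
    return p
def proj(p,X):
    E=np.linalg.inv(p['extrinsics']);c=E[:3,:3]@np.array(X)+E[:3,3];u=p['camera_matrix']@c
    return u[:2]/u[2]
def ray(p,uv,z):
    d=p['extrinsics'][:3,:3]@np.linalg.inv(p['camera_matrix'])@np.array([uv[0],uv[1],1.]);o=p['extrinsics'][:3,3]
    return o+d*(z-o[2])/d[2]
E
python3 - <<'E'
from h import *
s=env.get_state();print({k:np.round(v,3) for k,v in s.items()})
a=shot('scene','s0.png');b=shot('top','t0.png')
for n in ['riser','platform_top','wide_pot','tall_pot','post','lock','square_pot','bud_vase','bowl','can']:
  for nm,p in(('s',a),('t',b)):
    for f in (env.mark_of,):
      try: print(n,nm,[(np.round(r['position'],3).tolist(),round(r['confidence'],2),np.round(proj(p,r['position'])).tolist()) for r in f(n,p)][:4])
      except Exception as e: print(n,nm,e)
print(a['extrinsics'],b['extrinsics'])
E
```

```text
pics
{'time': np.float64(0.0), 'qpos': array([-1.189,  0.522, -0.036,  1.6  ,  0.021,  1.021, -0.113]), 'dq': array([-0.002,  0.   ,  0.001, -0.   , -0.   ,  0.   ,  0.001]), 'joint_torque': array([-0.0000e+00, -9.2713e+01,  1.9800e+00, -3.6995e+01,  1.8000e-02,
        8.0000e-03,  0.0000e+00]), 'tcp_pos': array([0.273, 0.562, 0.231]), 'tool_rot': array([ 0.599, -0.376,  0.6  ,  0.375]), 'ft_force': array([ 0.07 , -0.231, -0.055]), 'ft_torque': array([-0.033,  0.02 ,  0.04 ]), 'grip_width': np.float64(1.0)}
riser s [([0.562, 0.217, 0.002], 0.88, [384.0, 185.0]), ([0.66, 0.377, -0.002], 0.35, [441.0, 172.0])]
riser t [([0.572, 0.215, -0.004], 0.63, [236.0, 192.0])]
platform_top s [([0.568, 0.217, 0.121], 0.59, [390.0, 161.0])]
platform_top t [([0.569, 0.215, 0.118], 0.66, [229.0, 189.0]), ([0.691, 0.172, -0.004], 0.39, [249.0, 157.0])]
wide_pot s [([0.348, -0.288, -0.003], 0.97, [213.0, 252.0]), ([0.554, -0.185, 0.0], 0.77, [291.0, 271.0]), ([0.453, -0.297, -0.002], 0.73, [236.0, 277.0])]
wide_pot t [([0.345, -0.289, 0.002], 0.85, [391.0, 259.0]), ([0.451, -0.3, -0.001], 0.79, [393.0
[... 918 characters left out ...]
.121], 0.64, [228.0, 188.0]), ([0.572, 0.214, -0.0], 0.27, [236.0, 192.0])]
bowl s [([0.471, 0.388, -0.0], 0.94, [394.0, 139.0])]
bowl t [([0.471, 0.389, 0.0], 0.94, [182.0, 224.0])]
can s [([0.661, 0.38, -0.002], 0.89, [441.0, 172.0])]
can t [([0.652, 0.382, 0.004], 0.91, [185.0, 169.0])]
[[ 0.74169951  0.5488765  -0.385508    1.04038649]
 [ 0.67073043 -0.60558679  0.42823513 -0.59887542]
 [ 0.00158964 -0.57619374 -0.8173116   1.24123926]
 [ 0.          0.          0.          1.        ]] [[-0.01810719 -0.99488431  0.09938477  0.40908529]
 [-0.99981955  0.01744609 -0.007517   -0.02062667]
 [ 0.00574467 -0.09950295 -0.99502068  1.38469328]
 [ 0.          0.          0.          1.        ]]
```

```bash
python3 - <<'E'
import cv2
a=cv2.imread('pics/s0.png');b=cv2.imread('pics/t0.png')
cv2.imwrite('pics/s1.png',cv2.resize(a[110:360,170:490],None,fx=2.4,fy=2.4,interpolation=2))
cv2.imwrite('pics/t1.png',cv2.resize(b[100:320,150:450],None,fx=2.6,fy=2.6,interpolation=2))
E
```

```text
(no output)
```

View pics/s1.png

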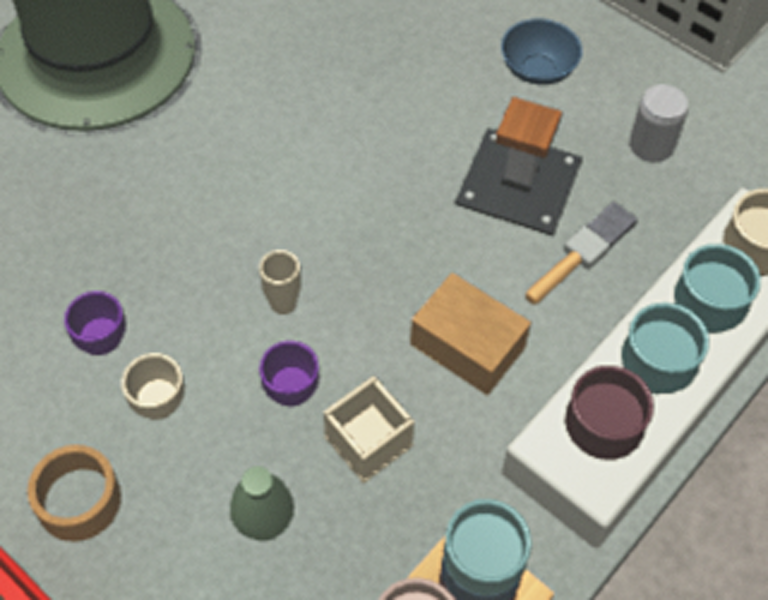

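View pics/t1.png

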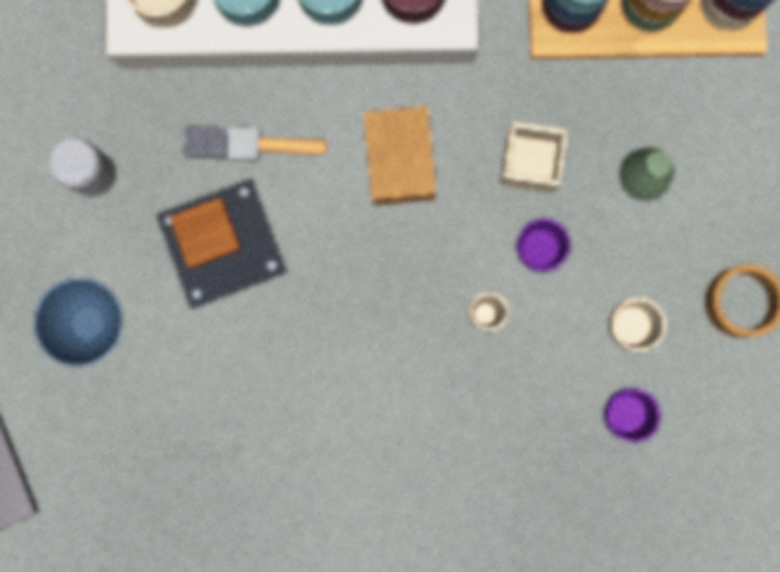

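Wide pot candidates in the scene view: the cream one at (233,270), purple ones at (210,244) and (291,265), and shelf pots at about (490,203). By the description it is the cream one on the table at (233,270). The only tall pot is at (287,227). Next I'll check the choice in a close crop and refine the positions.

```bash
python3 - <<'E'
from h import *
a=shot('scene','s2.png');b=shot('top','t2.png')
x=a['img'][:,:,::-1]
cv2.imwrite('pics/crop.png',np.hstack([cv2.resize(x[225:305,195:315],None,fx=4,fy=4,interpolation=2),cv2.resize(x[140:220,350:425],None,fx=4,fy=4,interpolation=2)]))
hsv=cv2.cvtColor(b['img'],cv2.COLOR_RGB2HSV)
# platform: fit z, x,y,yaw from both views' masks
from scipy.optimize import least_squares, minimize
def mask_poly(p,box):
    h=cv2.cvtColor(p['img'],cv2.COLOR_RGB2HSV);m=((h[:,:,0]<20)&(h[:,:,1]>130)).astype(np.uint8)
    z=np.zeros_like(m);x0,x1,y0,y1=box;z[y0:y1,x0:x1]=m[y0:y1,x0:x1];return z
ms=[(a,mask_poly(a,(360,420,140,180))),(b,mask_poly(b,(205,250,170,210)))]
S=8
def sil(p,v):
    x,y,z,t=v;c,s=np.cos(t),np.sin(t)
    P=[proj(p,[x+.032*(c*i-s*j),y+.032*(s*i+c*j),z-k]) for i in(-1,1) for j in(-1,1) for k in(0,.02)]
    hull=cv2.convexHull(np.array(P,np.float32))
    im=np.zeros((400*4,640*4),np.uint8);cv2.fillConvexPoly(im,np.round((hull+.5)*4*16).astype(int)-8*4*0,255,shift=4)
    return cv2.resize(im,(640,400),interpolation=cv2.INTER_AREA)/255.
def cost(v): return sum(np.abs(sil(p,v)-m).sum() for p,m in ms)
print([m.sum() for _,m in ms])
best=None
for t in (-.4,-.2,0.,.2,.4):
  r=minimize(cost,[.568,.216,.125,t],method='Nelder-Mead',options=dict(initial_simplex=np.array([.568,.216,.125,t])+np.vstack([np.zeros(4),np.diag([.006,.006,.01,.15])])))
  print(r.x.round(4),r.fun)
# base-plate yaw in top
d=((b['img'].max(2)<75)).astype(np.uint8);z=np.zeros_like(d);z[160:225,205:265]=d[160:225,205:265]
z|=ms[1][1]
cs=max(cv2.findContours(z,0,1)[0],key=cv2.contourArea);bx=cv2.boxPoints(cv2.minAreaRect(cs))
W=np.array([ray(b,q,.008)[:2] for q in bx]);print('base',W.mean(0),[ (np.linalg.norm(W[i]-W[i-1]).round(3),np.degrees(np.arctan2(*(W[i]-W[i-1])[::-1])).round(1)) for i in range(4)])
for n in('wide_pot','tall_pot'):
  for p in(a,b):
    print(n,[(np.round(r['position'],4).tolist(),round(r['confidence'],2)) for r in env.mark_of(n,p)])
E
```

```text
[np.uint64(363), np.uint64(446)]
[0.5686 0.2174 0.1224 0.3657] 198.03529411764703
[0.5685 0.2175 0.1219 0.3705] 197.09019607843135
[0.5685 0.2169 0.1237 0.3825] 198.41176470588235
[0.5684 0.2173 0.1244 0.3934] 198.79607843137254
[0.5683 0.2172 0.123  0.3668] 198.09803921568627
base [0.58364759 0.22859378] [(np.float64(0.079), np.float64(19.9)), (np.float64(0.087), np.float64(-70.7)), (np.float64(0.08), np.float64(-160.4)), (np.float64(0.087), np.float64(109.2))]
wide_pot [([0.5556, -0.1837, 0.0023], 0.73), ([0.4546, -0.2965, -0.0021], 0.71), ([0.3464, -0.2853, -0.003], 0.58)]
wide_pot [([0.5546, -0.183, -0.0015], 0.9), ([0.344, -0.2887, 0.0043], 0.85), ([0.453, -0.2989, -0.0024], 0.53)]
tall_pot [([0.4741, -0.1127, 0.0012], 0.78)]
tall_pot [([0.4723, -0.1155, 0.0033], 0.45)]
```

View pics/crop.png

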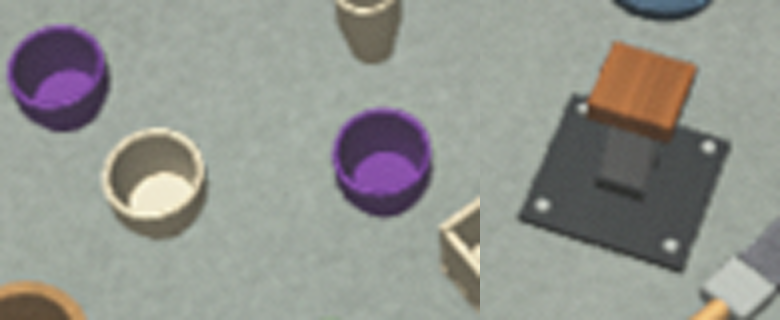

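The crop confirms the cream pot, centred near scene (233,270), with its open mouth up. The riser is down, with the platform at about (0.5685, 0.2172, 0.123) and yaw of about 0.36. Next I'll write a planner helper.

```bash
cat >> h.py <<'E'
from scipy.spatial.transform import Rotation as R
def rot(s=None):
    q=(s or env.get_state())['tool_rot'];return R.from_quat([q[1],q[2],q[3],q[0]])
def plan(pos,jaw):
    "rotation (fix tilt + jaw yaw) first, then shift in the new tool axes; prints units"
    s=env.get_state();r=rot(s);M=r.as_matrix()
    best=None
    for k in (0,np.pi):
        z=np.array([np.cos(jaw+k),np.sin(jaw+k),0]);x=np.array([0,0,-1.]);T=np.stack([x,np.cross(z,x),z],1)
        v=(r.inv()*R.from_matrix(T)).as_rotvec()
        if best is None or np.linalg.norm(v)<np.linalg.norm(best[0]): best=(v,T)
    v,T=best
    d=T.T@(np.array(pos)-s['tcp_pos'])
    print('t',round(float(s['time']),2),'tcp',np.round(s['tcp_pos'],4),'q7',np.round(s['qpos'],2),'F',np.round(s['ft_force'],1),'w',round(float(s['grip_width']),3))
    print('rot units',np.round(v/(2*np.pi),4),'deg',np.degrees(v).round(1),'| then shift units',np.round(d*10,3),' zaxis now',M[:,2].round(3),'xaxis',M[:,0].round(3))
E
python3 - <<'E'
from h import *
for j in (.36,.36+np.pi/2): plan([.5685,.2172,.23],j)
E
```

```text
t 1.2 tcp [0.2729 0.5623 0.2313] q7 [-1.19  0.52 -0.04  1.6   0.02  1.02 -0.11] F [-0.6 -0.9 -0. ] w 1.001
rot units [ 0.1208 -0.      0.    ] deg [43.5 -0.   0. ] | then shift units [ 0.013 -4.271  1.551]  zaxis now [ 0.437  0.9   -0.   ] xaxis [ 0. -0. -1.]
t 1.2 tcp [0.2729 0.5623 0.2313] q7 [-1.19  0.52 -0.04  1.6   0.02  1.02 -0.11] F [-0.6 -0.9 -0. ] w 1.001
rot units [-0.1292 -0.      0.    ] deg [-46.5  -0.    0. ] | then shift units [ 0.013 -1.551 -4.271]  zaxis now [ 0.437  0.9   -0.   ] xaxis [ 0. -0. -1.]
```

```bash
python3 -m handwheel '{"hand":[-1,-1,-1,-1,-1,-1,-1],"xyz":[[0,0,0],[0,0,0],[0,0,0],[0,0,0],[0,0,0],[0,0,0],[0,0,0]],"delta_rot":[[0.0173,0,0],[0.0173,0,0],[0.0173,0,0],[0.0173,0,0],[0.0173,0,0],[0.0173,0,0],[0.0170,0,0]]}' 80
python3 -m handwheel '{"hand":[-1,-1,-1,-1,-1,-1,-1,-1,-1,-1,-1,-1,-1,-1,-1,-1],"xyz":[[0,-0.285,0.103],[0,-0.285,0.103],[0,-0.285,0.103],[0,-0.285,0.103],[0,-0.285,0.103],[0,-0.285,0.103],[0,-0.285,0.103],[0,-0.285,0.103],[0,-0.285,0.103],[0,-0.285,0.103],[0,-0.285,0.103],[0,-0.285,0.103],[0,-0.285,0.103],[0,-0.285,0.103],[0,-0.285,0.103],[0,0,0]],"delta_rot":[[0,0,0],[0,0,0],[0,0,0],[0,0,0],[0,0,0],[0,0,0],[0,0,0],[0,0,0],[0,0,0],[0,0,0],[0,0,0],[0,0,0],[0,0,0],[0,0,0],[0,0,0],[0,0,0]]}'
python3 - <<'E'
from h import *
plan([.5685,.2172,.097],.36)
E
```

```text
time: 1.78
tcp_pos: [0.2729, 0.5623, 0.2313]
tool_rot: [0.696, -0.125, 0.696, 0.125]
ft_force: [0.3, 1.0, -0.3]
grip_width: 0.997
time: 3.12
tcp_pos: [0.5715, 0.2108, 0.2315]
tool_rot: [0.697, -0.125, 0.696, 0.123]
ft_force: [-0.4, -0.9, 0.1]
grip_width: 1.002
t 3.12 tcp [0.5715 0.2108 0.2315] q7 [-0.61  0.51  0.23  1.65 -0.13  1.    0.01] F [-0.4 -0.9  0.1] w 1.002
rot units [-0.001   0.0001  0.0004] deg [-0.4  0.1  0.2] | then shift units [ 1.345  0.07  -0.005]  zaxis now [0.938 0.346 0.001] xaxis [ 0.002 -0.002 -1.   ]
```

```bash
python3 -m handwheel '{"hand":[-1,-1,-1],"xyz":[[0.2,0.035,0],[0.2,0.035,0],[0,0,0]],"delta_rot":[[0,0,0],[0,0,0],[0,0,0]]}'
python3 - <<'E'
from h import *
a=shot('scene','s3.png');b=shot('top','t3.png')
x=a['img'][:,:,::-1];y=b['img'][:,:,::-1]
cv2.imwrite('pics/c3.png',np.hstack([cv2.resize(x[100:220,330:450],(400,400),interpolation=2),cv2.resize(y[150:230,190:270],(400,400),interpolation=2)]))
plan([.5685,.2172,.097],.36)
E
```

```text
time: 3.37
tcp_pos: [0.5639, 0.2232, 0.1881]
tool_rot: [0.694, -0.127, 0.697, 0.126]
ft_force: [-0.3, 1.0, -0.8]
grip_width: 1.0
t 3.47 tcp [0.5655 0.2231 0.1914] q7 [-0.62  0.55  0.21  1.7  -0.14  0.91  0.01] F [-0.5 -0.1  0.6] w 1.001
rot units [ 0.     -0.0001  0.    ] deg [ 0. -0.  0.] | then shift units [ 0.944 -0.066  0.008]  zaxis now [ 0.936  0.352 -0.001] xaxis [-0.001 -0.001 -1.   ]
```

View pics/c3.png

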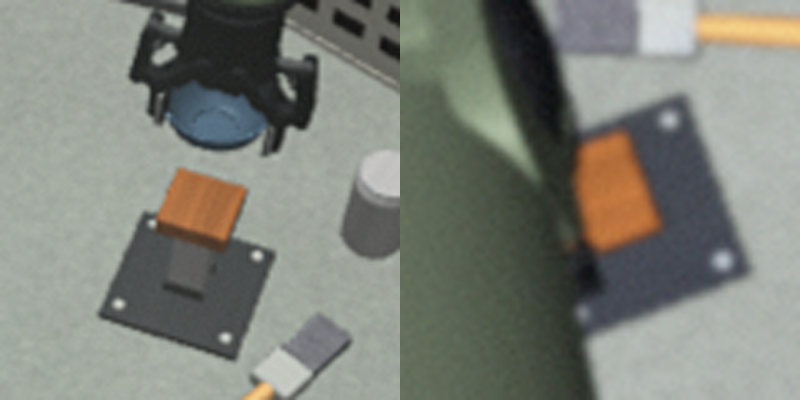

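The crop shows the gripper above the platform, jaws along the riser's x axis. My last correction only chased a settling transient, so I'll undo it and descend.

```bash
python3 -m handwheel '{"hand":[-1,-1,-1,-1,-1,-1,-1,-1,-1],"xyz":[[0,-0.033,0.004],[0,-0.033,0.004],[0.16,0,0],[0.16,0,0],[0.16,0,0],[0.16,0,0],[0.16,0,0],[0.14,0,0],[0,0,0]],"delta_rot":[[0,0,0],[0,0,0],[0,0,0],[0,0,0],[0,0,0],[0,0,0],[0,0,0],[0,0,0],[0,0,0]]}'
python3 - <<'E'
from h import *
a=shot('scene','s4.png')
x=a['img'][:,:,::-1]
cv2.imwrite('pics/c4.png',cv2.resize(x[100:220,330:450],(600,600),interpolation=2))
plan([.5685,.2172,.097],.36)
E
```

```text
time: 4.22
tcp_pos: [0.5681, 0.2165, 0.0958]
tool_rot: [0.695, -0.127, 0.696, 0.126]
ft_force: [-0.4, 1.1, -0.9]
grip_width: 1.0
t 4.27 tcp [0.5686 0.2167 0.0971] q7 [-0.58  0.67  0.18  1.76 -0.17  0.73  0.04] F [ 0.2 -0.6  0.8] w 1.003
rot units [-0.     -0.0002  0.    ] deg [-0.  -0.1  0. ] | then shift units [0.001 0.005 0.   ]  zaxis now [ 0.936  0.352 -0.001] xaxis [-0.001 -0.001 -1.   ]
```

View pics/c4.png

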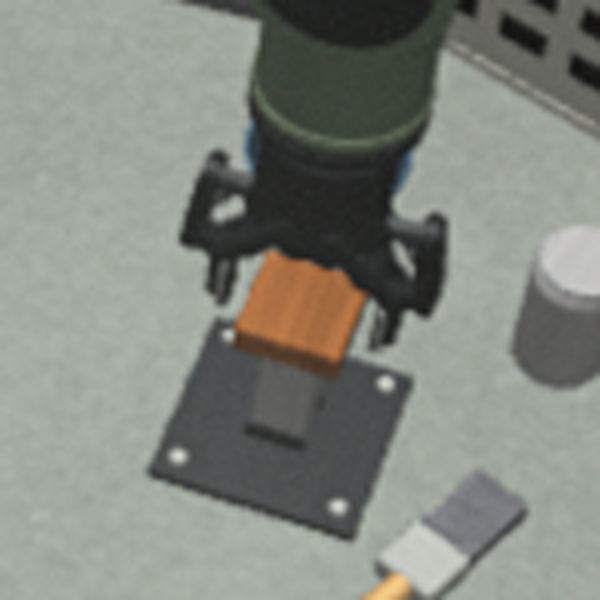

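The fingers straddle the platform evenly, at (220,285) and (385,325). Closing now.

```bash
python3 -m handwheel '{"hand":[1,1,1,1,1,1,1,1],"xyz":[[0,0,0],[0,0,0],[0,0,0],[0,0,0],[0,0,0],[0,0,0],[0,0,0],[0,0,0]],"delta_rot":[[0,0,0],[0,0,0],[0,0,0],[0,0,0],[0,0,0],[0,0,0],[0,0,0],[0,0,0]]}' 70
python3 -c "
from h import *
plan([.5685,.2172,.097],.36)"
```

```text
time: 4.93
tcp_pos: [0.5682, 0.2168, 0.0988]
tool_rot: [0.695, -0.126, 0.696, 0.126]
ft_force: [-9.5, -3.4, 13.4]
grip_width: 0.73
t 4.93 tcp [0.5682 0.2168 0.0988] q7 [-0.58  0.67  0.18  1.76 -0.17  0.73  0.04] F [-9.5 -3.4 13.4] w 0.73
rot units [-0.0001 -0.0001 -0.    ] deg [-0. -0. -0.] | then shift units [0.018 0.003 0.004]  zaxis now [ 0.936  0.352 -0.001] xaxis [-0.001 -0.    -1.   ]
```

```bash
python3 -m handwheel '{"hand":[1,1,1,1,1,1,1,1,1,1,1,1],"xyz":[[-0.04,0,-0.004],[-0.05,0,0],[-0.05,0,0],[-0.05,0,0],[-0.05,0,0],[-0.05,0,0],[-0.05,0,0],[-0.05,0,0],[-0.05,0,0],[-0.05,0,0],[0,0,0],[0,0,0]],"delta_rot":[[0,0,0],[0,0,0],[0,0,0],[0,0,0],[0,0,0],[0,0,0],[0,0,0],[0,0,0],[0,0,0],[0,0,0],[0,0,0],[0,0,0]]}'
python3 - <<'E'
from h import *
a=shot('scene','s5.png')
x=a['img'][:,:,::-1]
cv2.imwrite('pics/c5.png',cv2.resize(x[100:220,330:450],(600,600),interpolation=2))
plan([.5685,.2172,.156],.36)
E
```

```text
time: 5.93
tcp_pos: [0.5682, 0.2168, 0.1474]
tool_rot: [0.696, -0.127, 0.696, 0.126]
ft_force: [-7.2, -7.2, 4.5]
grip_width: 0.724
t 5.98 tcp [0.5682 0.2168 0.1474] q7 [-0.6   0.6   0.2   1.73 -0.15  0.82  0.03] F [-5.7 -7.2  4.9] w 0.73
rot units [-0. -0. -0.] deg [-0. -0. -0.] | then shift units [-0.086  0.002  0.004]  zaxis now [ 0.936  0.352 -0.   ] xaxis [-0. -0. -1.]
```

View pics/c5.png

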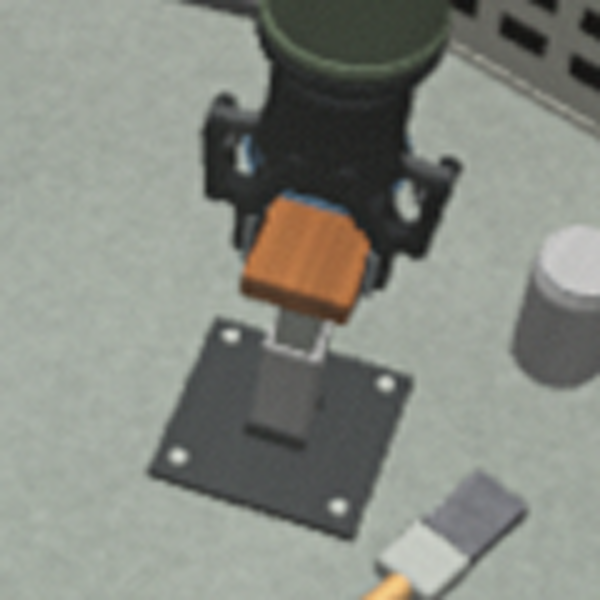

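The platform is up about 49 mm in the picture, with the post showing at (300,330) and no button yet. I'll continue slowly and watch the force.

```bash
python3 -m handwheel '{"hand":[1,1,1,1,1,1],"xyz":[[-0.03,0,0],[-0.03,0,0],[-0.03,0,0],[-0.015,0,0],[0,0,0],[0,0,0]],"delta_rot":[[0,0,0],[0,0,0],[0,0,0],[0,0,0],[0,0,0],[0,0,0]]}'
python3 - <<'E'
from h import *
a=shot('scene','s6.png')
x=a['img'][:,:,::-1]
cv2.imwrite('pics/c6.png',cv2.resize(x[130:200,360:420],(600,700)[::1],interpolation=2)[:600])
plan([.5685,.2172,.156],.36)
E
```

```text
time: 6.48
tcp_pos: [0.5682, 0.2168, 0.1574]
tool_rot: [0.696, -0.127, 0.696, 0.126]
ft_force: [-5.4, -5.7, -1.7]
grip_width: 0.727
t 6.53 tcp [0.5682 0.2168 0.1574] q7 [-0.6   0.59  0.2   1.72 -0.15  0.84  0.03] F [-4.9 -6.  -2.1] w 0.723
rot units [-0.     -0.0001  0.    ] deg [-0. -0.  0.] | then shift units [0.014 0.002 0.005]  zaxis now [ 0.936  0.352 -0.   ] xaxis [-0. -0. -1.]
```

View pics/c6.png

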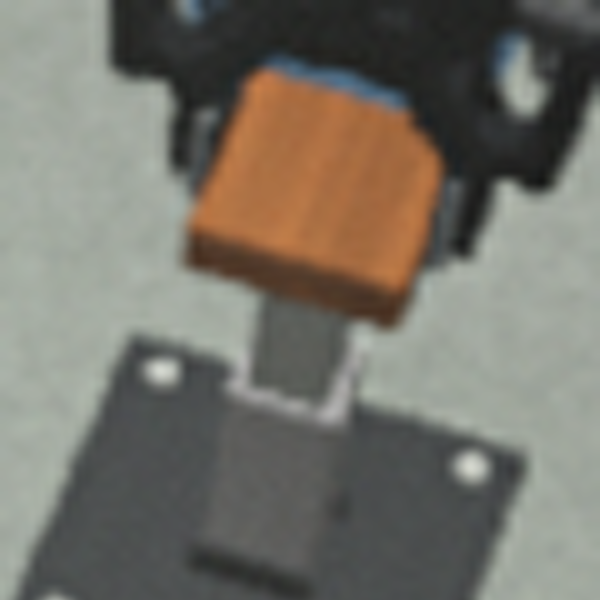

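The window shows as a dark spot at (345,505), with no button standing out yet. I'll go up a little more.

```bash
python3 -m handwheel '{"hand":[1,1,1,1],"xyz":[[-0.015,0,0],[-0.01,0,0],[0,0,0],[0,0,0]],"delta_rot":[[0,0,0],[0,0,0],[0,0,0],[0,0,0]]}'
python3 - <<'E'
from h import *
a=shot('scene','s7.png')
x=a['img'][:,:,::-1]
cv2.imwrite('pics/c7.png',cv2.resize(x[130:200,360:420],(600,700)[::1],interpolation=2)[:600])
plan([.5685,.2172,.156],.36)
E
```

```text
time: 6.87
tcp_pos: [0.5682, 0.2168, 0.1598]
tool_rot: [0.696, -0.127, 0.696, 0.126]
ft_force: [-4.3, -6.1, -5.0]
grip_width: 0.728
t 6.92 tcp [0.5682 0.2168 0.1598] q7 [-0.6   0.59  0.2   1.72 -0.15  0.85  0.03] F [-4.2 -5.7 -4.2] w 0.729
rot units [-0.     -0.0001  0.    ] deg [-0. -0.  0.] | then shift units [0.038 0.003 0.005]  zaxis now [ 0.936  0.352 -0.   ] xaxis [-0. -0. -1.]
```

View pics/c7.png

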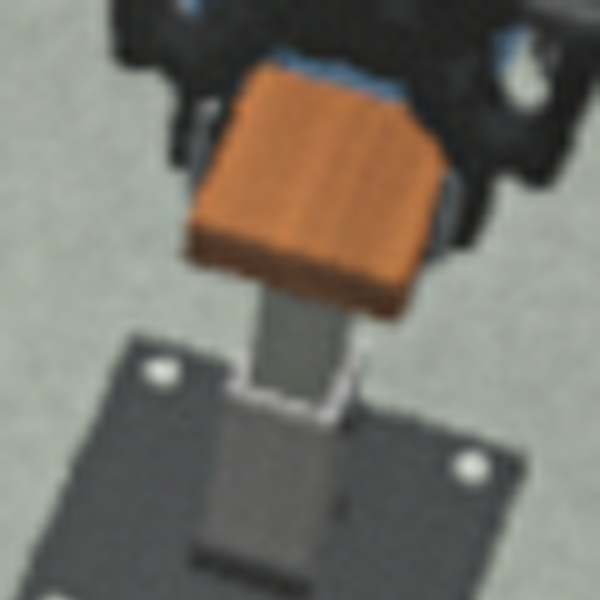

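```bash
python3 - <<'E'
from h import *
a=shot('scene')
for X in [(.016,0,.075),(.016,0,.089),(.021,0,.082),(.016,.016,.094),(.016,-.016,.094),(.016,-.016,.008),(.0,0,.18)]:
  c,s=np.cos(.36),np.sin(.36);w=[.5685+c*X[0]-s*X[1],.2172+s*X[0]+c*X[1],X[2]]
  print(X,((proj(a,w)-[360,130]+.5)*10).round())
E
```

```text
(0.016, 0, 0.075) [344. 432.]
(0.016, 0, 0.089) [350. 402.]
(0.021, 0, 0.082) [363. 422.]
(0.016, 0.016, 0.094) [368. 352.]
(0.016, -0.016, 0.094) [336. 432.]
(0.016, -0.016, 0.008) [303. 608.]
(0.0, 0, 0.18) [333. 181.]
```

```bash
python3 -m handwheel '{"hand":[1,1,1,1,1],"xyz":[[-0.01,0,0],[-0.01,0,0],[0,0,0],[0,0,0],[0,0,0]],"delta_rot":[[0,0,0],[0,0,0],[0,0,0],[0,0,0],[0,0,0]]}'
python3 - <<'E'
from h import *
a=shot('scene','s8.png')
x=a['img'][:,:,::-1];z=cv2.imread('pics/s4.png');z6=cv2.imread('pics/s6.png');z7=cv2.imread('pics/s7.png')
f=lambda i:cv2.resize(i[160:190,380:405],(390,468),interpolation=0)[:290]
cv2.imwrite('pics/c8.png',np.vstack([np.hstack([f(z4) for z4 in (z,z6)]),np.hstack([f(z7),f(x)])]))
plan([.5685,.2172,.156],.36)
E
```

```text
time: 7.38
tcp_pos: [0.5682, 0.2168, 0.1618]
tool_rot: [0.696, -0.127, 0.696, 0.126]
ft_force: [-4.1, -5.1, -5.0]
grip_width: 0.73
t 7.43 tcp [0.5682 0.2169 0.1618] q7 [-0.6   0.58  0.2   1.72 -0.15  0.85  0.03] F [-3.1 -5.2 -4.1] w 0.733
rot units [-0. -0.  0.] deg [-0. -0.  0.] | then shift units [0.058 0.002 0.004]  zaxis now [ 0.936  0.352 -0.   ] xaxis [-0. -0. -1.]
```

View pics/c8.png

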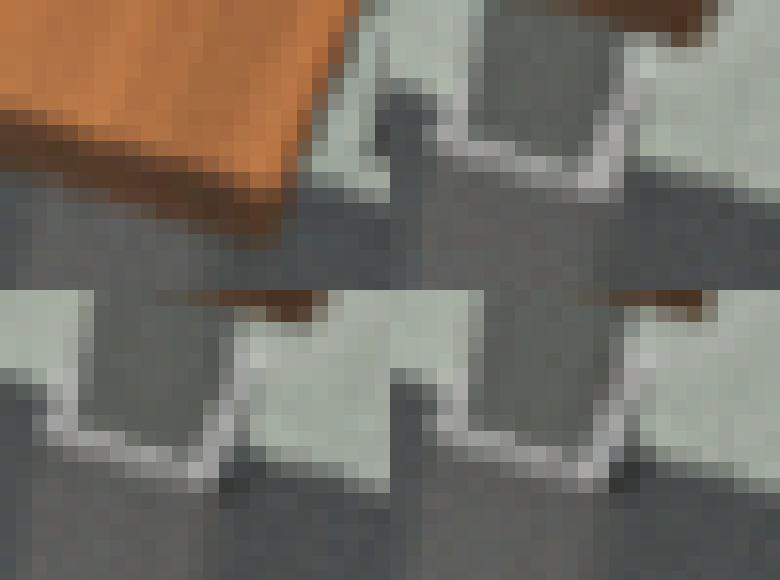

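The lower two panels (frames s7 and s8) show a new dark spot beside the sleeve rim, at about (235,485) and (625,470), just where the button should be. It was absent in s6. To test the lock I'll push down gently.

```bash
python3 -m handwheel '{"hand":[1,1,1,1,1,1],"xyz":[[0.01,0,0],[0.01,0,0],[0.01,0,0],[0.01,0,0],[0,0,0],[0,0,0]],"delta_rot":[[0,0,0],[0,0,0],[0,0,0],[0,0,0],[0,0,0],[0,0,0]]}'
python3 -c "
from h import *
plan([.5685,.2172,.156],.36)"
```

```text
time: 7.93
tcp_pos: [0.5682, 0.2168, 0.1585]
tool_rot: [0.696, -0.126, 0.696, 0.127]
ft_force: [-8.5, -7.3, 7.3]
grip_width: 0.728
t 7.93 tcp [0.5682 0.2168 0.1585] q7 [-0.6   0.59  0.2   1.72 -0.15  0.85  0.03] F [-8.5 -7.3  7.3] w 0.728
rot units [-0.  0. -0.] deg [-0.  0. -0.] | then shift units [0.025 0.002 0.004]  zaxis now [0.936 0.352 0.   ] xaxis [ 0.  0. -1.]
```

```bash
python3 -m handwheel '{"hand":[1,1,1,1],"xyz":[[0.01,0,0],[0.01,0,0],[0,0,0],[0,0,0]],"delta_rot":[[0,0,0],[0,0,0],[0,0,0],[0,0,0]]}'
python3 -c "
from h import *
plan([.5685,.2172,.156],.36)"
```

```text
time: 8.27
tcp_pos: [0.5683, 0.2169, 0.1578]
tool_rot: [0.696, -0.126, 0.696, 0.127]
ft_force: [-15.5, -9.6, 29.4]
grip_width: 0.731
t 8.27 tcp [0.5683 0.2169 0.1578] q7 [-0.6   0.59  0.2   1.72 -0.15  0.84  0.03] F [-15.5  -9.6  29.4] w 0.731
rot units [-0.0001  0.0001 -0.0001] deg [-0.  0. -0.] | then shift units [0.018 0.002 0.003]  zaxis now [0.936 0.352 0.001] xaxis [ 0.     0.001 -1.   ]
```

It pushes back with 29 N and doesn't move, so it is locked. I'll relieve the load, open and rise.

```bash
python3 -m handwheel '{"hand":[1,1,1,-1,-1,-1,-1,-1,-1,-1,-1,-1,-1,-1,-1,-1],"xyz":[[-0.01,0,0],[-0.015,0,0],[0,0,0],[0,0,0],[0,0,0],[0,0,0],[0,0,0],[0,0,0],[0,0,0],[-0.15,0,0],[-0.3,0,0],[-0.3,0,0],[-0.3,0,0],[-0.3,0,0],[-0.1,0,0],[0,0,0]],"delta_rot":[[0,0,0],[0,0,0],[0,0,0],[0,0,0],[0,0,0],[0,0,0],[0,0,0],[0,0,0],[0,0,0],[0,0,0],[0,0,0],[0,0,0],[0,0,0],[0,0,0],[0,0,0],[0,0,0]]}'
python3 - <<'E'
from h import *
a=shot('scene','s9.png');b=shot('top')
import math
print([np.round(r['position'],4).tolist()+[round(r['confidence'],2)] for p in(a,b) for r in env.mark_of('platform_top',p)])
print([np.round(r['position'],4).tolist()+[round(r['confidence'],2)] for p in(a,b) for r in env.mark_of('wide_pot',p)])
x=a['img'][:,:,::-1]
cv2.imwrite('pics/c9.png',cv2.resize(x[100:220,330:450],(600,600),interpolation=2))
j=math.atan2(-.2975,.453);print(j)
for jj in (-.3,-.58,-.8): plan([.4533,-.2978,.2],jj)
E
```

```text
time: 9.6
tcp_pos: [0.5693, 0.2175, 0.3057]
tool_rot: [0.697, -0.126, 0.694, 0.127]
ft_force: [1.2, 0.4, -1.5]
grip_width: 1.001
[[0.5659, 0.2148, 0.1792, 0.73], [0.4798, -0.4368, -0.0012, 0.58], [0.5665, 0.2173, 0.1782, 0.76]]
[[0.3472, -0.2867, -0.005, 0.93], [0.5573, -0.1802, 0.0004, 0.92], [0.4533, -0.2997, -0.001, 0.67], [0.5547, -0.1845, -0.0021, 0.85], [0.4514, -0.2992, -0.0012, 0.78], [0.3447, -0.2878, 0.0037, 0.64], [0.4707, -0.1146, 0.002, 0.21]]
-0.5810938086612799
t 9.9 tcp [0.5679 0.217  0.3017] q7 [-0.63  0.44  0.24  1.57 -0.11  1.15 -0.  ] F [ 0.5 -0.5  0.4] w 1.004
rot units [ 1.05e-01 -2.00e-04  1.00e-04] deg [37.8 -0.1  0. ] | then shift units [ 1.017 -5.257  0.426]  zaxis now [ 0.936  0.352 -0.002] xaxis [-0.002 -0.001 -1.   ]
t 9.9 tcp [0.5679 0.217  0.3017] q7 [-0.63  0.44  0.24  1.57 -0.11  1.15 -0.  ] F [ 0.5 -0.5  0.4] w 1.004
rot units [ 0.1496 -0.0002  0.0002] deg [53.9 -0.1  0.1] | then shift units [ 1.017 -4.934  1.862]  zaxis now [ 0.936  0.352 -0.002] xaxis [-0.002 -0.001 -1.   ]
t 9.9 tcp [0.5679 0.217  0.3017] q7 [-0.63  0.44  0.24  1.57 -0.11  1.15 -0.  ] F [ 0.5 -0.5  0.4] w 1.004
rot units [ 0.1846 -0.0002  0.0002] deg [66.5 -0.1  0.1] | then shift units [ 1.017 -4.409  2.894]  zaxis now [ 0.936  0.352 -0.002] xaxis [-0.002 -0.001 -1.   ]
```

View pics/c9.png

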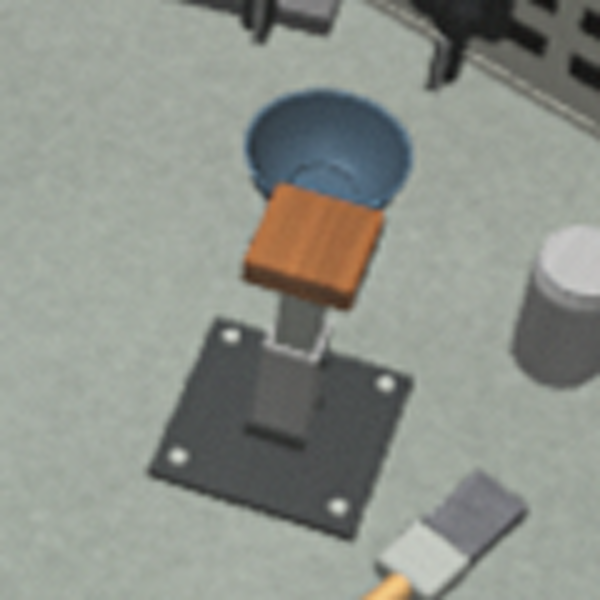

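The platform stands at its locked height, with the post showing at (300,320) and the button at (320,395). Before moving on I'll refine the pots' centres by silhouette.

```bash
cat >> h.py <<'E'
from scipy.optimize import minimize
PROF={'wide':[(0,.025),(.022,.033),(.050,.033)],'tall':[(0,.015),(.044,.023),(.084,.023)]}
def potsil(p,x,y,z,prof):
    t=np.linspace(0,2*np.pi,48,endpoint=False)
    P=[proj(p,[x+r*np.cos(a),y+r*np.sin(a),z+h]) for h,r in prof for a in t]
    hull=cv2.convexHull(np.array(P,np.float32)); im=np.zeros((1600,2560),np.uint8)
    cv2.fillConvexPoly(im,np.round((hull+.5)*64).astype(int),255,shift=4)
    return cv2.resize(im,(640,400),interpolation=cv2.INTER_AREA)/255.
def fitpot(ms,prof,x0,z=0.):
    f=lambda v:sum(np.abs(potsil(p,v[0],v[1],z,prof)-m).sum() for p,m in ms)
    r=minimize(f,x0,method='Nelder-Mead',options=dict(initial_simplex=np.array(x0)+np.array([[0,0],[.006,0],[0,.006]])))
    return r.x,r.fun
def cutnear(n,p,X):
    u=proj(p,X);best=None
    for c in env.cut_out(n,p):
        m=c['pixels'];ys,xs=np.nonzero(m)
        d=np.hypot(xs.mean()-u[0],ys.mean()-u[1])
        if best is None or d<best[0]: best=(d,m)
    return best
E
python3 - <<'E'
from h import *
a=shot('scene');b=shot('top')
for n,k,X in(('wide_pot','wide',[.453,-.298,.025]),('tall_pot','tall',[.473,-.1135,.042])):
  ms=[]
  for p in(a,b):
    d,m=cutnear(n,p,X);print(n,d.round(1),m.sum());
    if d<8: ms.append((p,m.astype(float)))
  for s in (ms,)+tuple([q] for q in ms): print(fitpot(s,PROF[k],X[:2]))
E
```

```text
wide_pot 2.1 548
wide_pot 1.5 373
(array([ 0.45483101, -0.29726253]), np.float64(88.03137254901961))
(array([ 0.45249525, -0.29587205]), np.float64(39.3921568627451))
(array([ 0.45709683, -0.29758836]), np.float64(15.6))
tall_pot 3.6 364
tall_pot 0.9 180
(array([ 0.47160545, -0.1118494 ]), np.float64(70.08627450980393))
(array([ 0.46991343, -0.11110411]), np.float64(29.4))
(array([ 0.47448513, -0.11290526]), np.float64(15.086274509803921))
```

```bash
python3 -m handwheel '{"hand":[-1,-1,-1,-1,-1,-1,-1,-1,-1,-1],"xyz":[[0,0,0],[0,0,0],[0,0,0],[0,0,0],[0,0,0],[0,0,0],[0,0,0],[0,0,0],[0,0,0],[0,0,0]],"delta_rot":[[0.0185,0,0],[0.0185,0,0],[0.0185,0,0],[0.0185,0,0],[0.0185,0,0],[0.0185,0,0],[0.0185,0,0],[0.0185,0,0],[0.0185,0,0],[0.0181,0,0]]}'
python3 -m handwheel '{"hand":[-1,-1,-1,-1,-1,-1,-1,-1,-1,-1,-1,-1,-1,-1,-1,-1,-1,-1,-1,-1],"xyz":[[0,-0.25,0.16],[0,-0.25,0.16],[0,-0.25,0.16],[0,-0.25,0.16],[0,-0.25,0.16],[0,-0.25,0.16],[0,-0.25,0.16],[0,-0.25,0.16],[0,-0.25,0.16],[0,-0.25,0.16],[0,-0.25,0.16],[0,-0.25,0.16],[0,-0.25,0.16],[0,-0.25,0.16],[0,-0.25,0.16],[0,-0.25,0.16],[0,-0.25,0.16],[0,-0.16,0.17],[0,0,0],[0,0,0]],"delta_rot":[[0,0,0],[0,0,0],[0,0,0],[0,0,0],[0,0,0],[0,0,0],[0,0,0],[0,0,0],[0,0,0],[0,0,0],[0,0,0],[0,0,0],[0,0,0],[0,0,0],[0,0,0],[0,0,0],[0,0,0],[0,0,0],[0,0,0],[0,0,0]]}'
python3 -c "
from h import *
plan([.453,-.2985,.017],-.8)"
```

```text
time: 11.03
tcp_pos: [0.5683, 0.2171, 0.3028]
tool_rot: [0.651, 0.277, 0.65, -0.277]
ft_force: [-0.5, -0.0, 0.2]
grip_width: 1.001
time: 12.7
tcp_pos: [0.4529, -0.2985, 0.3027]
tool_rot: [0.651, 0.276, 0.651, -0.276]
ft_force: [0.8, 0.4, -1.7]
grip_width: 1.004
t 12.7 tcp [ 0.4529 -0.2985  0.3027] q7 [-0.02  0.38  0.66  1.75 -0.26  1.1  -0.07] F [ 0.8  0.4 -1.7] w 1.004
rot units [-0.0003 -0.      0.0001] deg [-0.1 -0.   0. ] | then shift units [2.857e+00 1.000e-03 0.000e+00]  zaxis now [ 0.695 -0.719 -0.   ] xaxis [-0. -0. -1.]
```

```bash
python3 -m handwheel '{"hand":[-1,-1,-1,-1,-1,-1,-1,-1,-1],"xyz":[[0.25,0.02,0],[0.3,0,0],[0.3,0,0],[0.3,0,0],[0.3,0,0],[0.3,0,0],[0.25,0,0],[0.1,0,0],[0,0,0]],"delta_rot":[[0,0,0],[0,0,0],[0,0,0],[0,0,0],[0,0,0],[0,0,0],[0,0,0],[0,0,0],[0,0,0]]}'
python3 - <<'E'
from h import *
a=shot('scene','s10.png');b=shot('top','t10.png')
plan([.4545,-.2973,.018],-.8)
x=a['img'][:,:,::-1];y=b['img'][:,:,::-1]
cv2.imwrite('pics/c10.png',np.hstack([cv2.resize(x[210:310,190:290],(400,400),interpolation=2),cv2.resize(y[185:265,350:430],(400,400),interpolation=2)]))
E
```

```text
time: 13.45
tcp_pos: [0.4542, -0.2948, 0.0912]
tool_rot: [0.65, 0.275, 0.653, -0.275]
ft_force: [-0.0, 0.2, -0.0]
grip_width: 1.001
t 13.55 tcp [ 0.4552 -0.296   0.0938] q7 [ 0.13  0.65  0.48  1.95 -0.47  0.66  0.11] F [-0.  -1.   0.8] w 1.0
rot units [ 0.0001  0.0001 -0.    ] deg [ 0.  0. -0.] | then shift units [ 0.758 -0.014  0.004]  zaxis now [ 0.697 -0.717  0.001] xaxis [ 0.001 -0.    -1.   ]
```

View pics/c10.png

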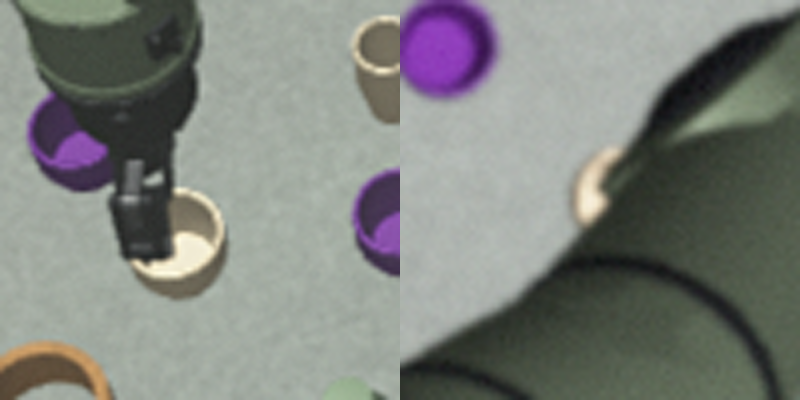

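```bash
python3 - <<'E'
from h import *
a=shot('scene')
c=np.array([.4552,-.296]);j=np.array([.697,-.717])
for n,w in(('near tip',[*(c+.047*j),.105]),('far',[*(c-.047*j),.105]),('rim c',[.4545,-.2973,.05]),('foot',[.4545,-.2973,0])):
  print(n,((proj(a,w)-[190,210])*4).round())
E
```

```text
near tip [157. 258.]
far [167. 127.]
rim c [172. 232.]
foot [183. 266.]
```

```bash
python3 - <<'E'
from h import *
a=cv2.imread('pics/s10.png')
cv2.imwrite('pics/c11.png',cv2.resize(a[230:290,205:265],(600,600),interpolation=2))
E
```

```text
(no output)
```

View pics/c11.png

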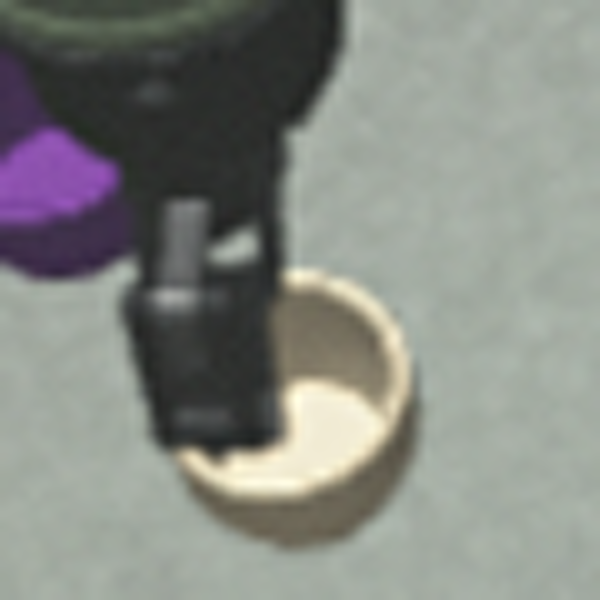

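```bash
python3 - <<'E'
from h import *
a=shot('scene');print(a['camera_matrix'][0])
c=np.array([.5686,.2167]);j=np.array([.936,.352])
for z in(.097,.11):
  for s in(-1,1): print(z,s,((proj(a,[*(c+s*.0425*j),z])-[330,100]+.5)*5).round(), ((proj(a,[*(c+s*.057*j),z])-[330,100]+.5)*5).round())
b=shot('top')
m=cutnear('wide_pot',a,[.4545,-.2973,.025]);print(m[0],m[1].sum())
ys,xs=np.nonzero(m[1]);print(xs.min(),xs.max(),ys.min(),ys.max())
for X in([.4545,-.2973],[.4525,-.2959],[.456,-.2945]):
  s=potsil(a,*X,0,PROF['wide']);ys,xs=np.nonzero(s>.5);print(X,xs.min(),xs.max(),ys.min(),ys.max())
E
```

```text
[505.26888142   0.         322.14968665]
0.097 -1 [230. 314.] [206. 307.]
0.097 1 [370. 356.] [395. 364.]
0.11 -1 [232. 300.] [208. 293.]
0.11 1 [373. 342.] [398. 350.]
2.5595884281229075 382
224 246 257 284
[0.4545, -0.2973] 221 247 257 285
[0.4525, -0.2959] 221 247 257 284
[0.456, -0.2945] 222 248 257 285
```

```bash
python3 - <<'E'
from h import *
a=shot('scene');s=env.get_state();M=rot(s).as_matrix();c=s['tcp_pos']
im=a['img'][:,:,::-1].copy();im=cv2.resize(im[200:300,190:290],(600,600),interpolation=2)
def q(w): return tuple(int(v) for v in ((proj(a,w)-[190,200]+.5)*6))
for h in (0,.03,.073,.12,.16):
  for dz,dy,col in((0,0,(0,0,255)),(.05,-.011,(0,255,0)),(.05,.011,(0,255,0)),(.057,0,(255,255,0))):
    cv2.circle(im,q(c-M[:,0]*(h+ (0.013 if dz else 0))+M[:,2]*dz+M[:,1]*dy),3,col,-1)
cv2.imwrite('pics/c12.png',im)
E
```

```text
(no output)
```

View pics/c12.png

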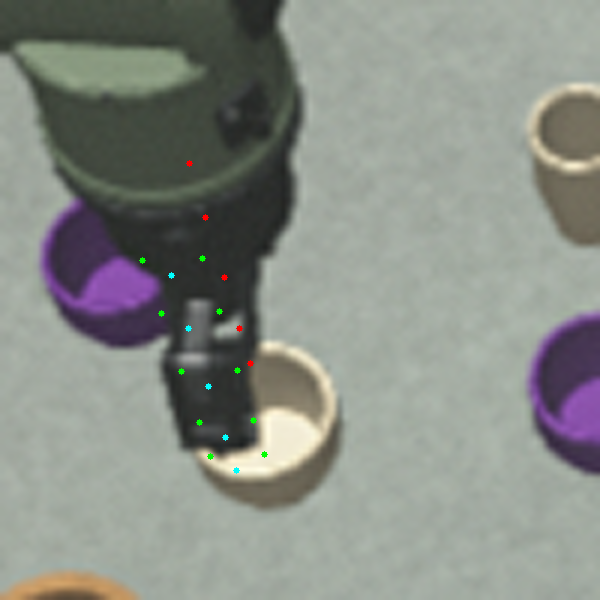

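The overlay (cyan line at 208,386 and 225,437) matches the finger's middle, so the tool is aligned with the pot. Descending.

```bash
python3 -m handwheel '{"hand":[-1,-1,-1,-1,-1,-1,-1],"xyz":[[0.15,-0.01,0.004],[0.15,0,0],[0.15,0,0],[0.15,0,0],[0.11,0,0],[0.05,0,0],[0,0,0]],"delta_rot":[[0,0,0],[0,0,0],[0,0,0],[0,0,0],[0,0,0],[0,0,0],[0,0,0]]}'
python3 -m handwheel '{"hand":[1,1,1,1,1,1,1,1],"xyz":[[0,0,0],[0,0,0],[0,0,0],[0,0,0],[0,0,0],[0,0,0],[0,0,0],[0,0,0]],"delta_rot":[[0,0,0],[0,0,0],[0,0,0],[0,0,0],[0,0,0],[0,0,0],[0,0,0],[0,0,0]]}' 40
python3 -c "
from h import *
plan([.4545,-.2973,.018],-.8)"
```

```text
time: 14.38
tcp_pos: [0.454, -0.297, 0.0163]
tool_rot: [0.651, 0.275, 0.652, -0.275]
ft_force: [-0.3, -0.5, -0.2]
grip_width: 0.994
time: 15.05
tcp_pos: [0.4547, -0.2974, 0.018]
tool_rot: [0.652, 0.275, 0.651, -0.275]
ft_force: [-2.1, 0.5, 7.7]
grip_width: 0.77
t 15.05 tcp [ 0.4547 -0.2974  0.018 ] q7 [ 0.2   0.76  0.38  1.97 -0.55  0.51  0.17] F [-2.1  0.5  7.7] w 0.77
rot units [-0.      0.0002 -0.0001] deg [-0.   0.1 -0. ] | then shift units [-0.    -0.001 -0.003]  zaxis now [ 0.697 -0.717  0.001] xaxis [ 0.001 -0.001 -1.   ]
```

```bash
python3 -m handwheel '{"hand":[1,1,1,1,1,1,1,1,1,1,1,1,1,1],"xyz":[[-0.03,0,0],[-0.08,0,0],[-0.16,0,0],[-0.25,0,0],[-0.3,0,0],[-0.3,0,0],[-0.3,0,0],[-0.3,0,0],[-0.3,0,0],[-0.3,0,0],[-0.25,0,0],[-0.16,0,0],[-0.07,0,0],[0,0,0]],"delta_rot":[[0,0,0],[0,0,0],[0,0,0],[0,0,0],[0,0,0],[0,0,0],[0,0,0],[0,0,0],[0,0,0],[0,0,0],[0,0,0],[0,0,0],[0,0,0],[0,0,0]]}' 50
python3 - <<'E'
from h import *
a=shot('scene','s13.png');b=shot('top','t13.png')
plan([.5683,.2171,.3],-.1)
plan([.5683,.2171,.3],.36)
cv2.imwrite('pics/c13.png',cv2.resize(a['img'][150:310,150:310,::-1],(600,600),interpolation=2))
E
```

```text
time: 16.22
tcp_pos: [0.4545, -0.2972, 0.2984]
tool_rot: [0.652, 0.275, 0.65, -0.275]
ft_force: [0.2, 0.2, -3.1]
grip_width: 0.769
t 16.32 tcp [ 0.454  -0.2967  0.2962] q7 [-0.02  0.39  0.67  1.76 -0.27  1.09 -0.06] F [-0.  -0.2 -2.9] w 0.764
rot units [-1.114e-01 -1.000e-04 -0.000e+00] deg [-40.1  -0.   -0. ] | then shift units [-0.038  5.226  0.624]  zaxis now [ 0.697 -0.717 -0.001] xaxis [-0.001  0.001 -1.   ]
t 16.32 tcp [ 0.454  -0.2967  0.2962] q7 [-0.02  0.39  0.67  1.76 -0.27  1.09 -0.06] F [-0.  -0.2 -2.9] w 0.764
rot units [-1.846e-01 -1.000e-04 -1.000e-04] deg [-66.4  -0.   -0. ] | then shift units [-0.038  4.406  2.88 ]  zaxis now [ 0.697 -0.717 -0.001] xaxis [-0.001  0.001 -1.   ]
```

View pics/c13.png

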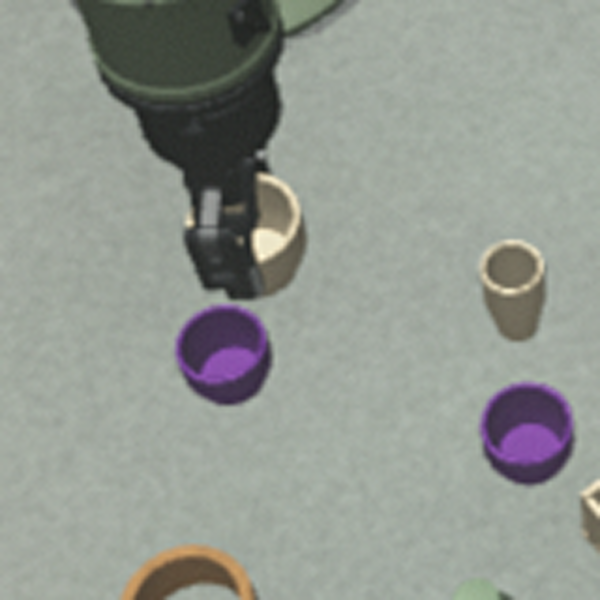

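The wide pot is held level at (250,235), and the table things around it are undisturbed. I'll turn and carry it over the platform.

```bash
python3 -m handwheel '{"hand":[1,1,1,1,1,1,1,1,1,1,1],"xyz":[[0,0,0],[0,0,0],[0,0,0],[0,0,0],[0,0,0],[0,0,0],[0,0,0],[0,0,0],[0,0,0],[0,0,0],[0,0,0]],"delta_rot":[[-0.008,0,0],[-0.018,0,0],[-0.018,0,0],[-0.018,0,0],[-0.018,0,0],[-0.018,0,0],[-0.018,0,0],[-0.018,0,0],[-0.018,0,0],[-0.018,0,0],[-0.0146,0,0]]}'
python3 -m handwheel '{"hand":[1,1,1,1,1,1,1,1,1,1,1,1,1,1,1,1,1,1,1,1],"xyz":[[0,0.1,0.065],[0,0.18,0.118],[0,0.26,0.17],[0,0.26,0.17],[0,0.26,0.17],[0,0.26,0.17],[0,0.26,0.17],[0,0.26,0.17],[0,0.26,0.17],[0,0.26,0.17],[0,0.26,0.17],[0,0.26,0.17],[0,0.26,0.17],[0,0.26,0.17],[0,0.26,0.17],[0,0.26,0.17],[0,0.26,0.17],[0,0.16,0.105],[0,0.066,0.042],[0,0,0]],"delta_rot":[[0,0,0],[0,0,0],[0,0,0],[0,0,0],[0,0,0],[0,0,0],[0,0,0],[0,0,0],[0,0,0],[0,0,0],[0,0,0],[0,0,0],[0,0,0],[0,0,0],[0,0,0],[0,0,0],[0,0,0],[0,0,0],[0,0,0],[0,0,0]]}'
python3 - <<'E'
from h import *
a=shot('scene','s14.png');b=shot('top','t14.png')
plan([.5683,.2171,.205],.36)
cv2.imwrite('pics/c14.png',np.hstack([cv2.resize(a['img'][90:210,330:450,::-1],(400,400),interpolation=2),cv2.resize(b['img'][140:240,180:280,::-1],(400,400),interpolation=2)]))
E
```

```text
time: 17.23
tcp_pos: [0.4538, -0.2968, 0.2953]
tool_rot: [0.695, -0.128, 0.696, 0.129]
ft_force: [0.1, 1.0, -3.5]
grip_width: 0.765
time: 18.9
tcp_pos: [0.5678, 0.219, 0.2952]
tool_rot: [0.695, -0.127, 0.696, 0.127]
ft_force: [-0.3, -0.3, -2.8]
grip_width: 0.77
t 19.0 tcp [0.5682 0.2159 0.296 ] q7 [-0.6   0.44  0.2   1.58 -0.1   1.13 -0.02] F [ 0.  -0.  -2.2] w 0.762
rot units [-0.0002 -0.0002  0.0001] deg [-0.1 -0.1  0. ] | then shift units [0.91  0.011 0.005]  zaxis now [ 0.936  0.351 -0.002] xaxis [-0.001 -0.001 -1.   ]
```

View pics/c14.png

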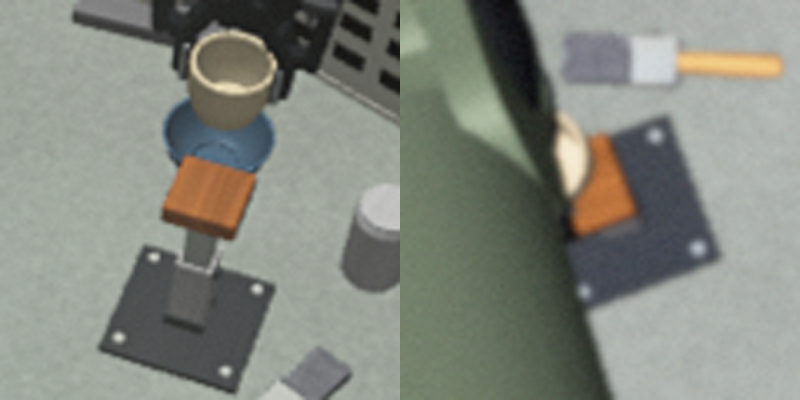

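The pot hangs upright over the platform. I'll lower it to about 7 mm above and compare the pot with the platform in the images.

```bash
python3 -m handwheel '{"hand":[1,1,1,1,1,1,1,1],"xyz":[[0.1,0.01,0.004],[0.16,0,0],[0.16,0,0],[0.16,0,0],[0.16,0,0],[0.12,0,0],[0.05,0,0],[0,0,0]],"delta_rot":[[0,0,0],[0,0,0],[0,0,0],[0,0,0],[0,0,0],[0,0,0],[0,0,0],[0,0,0]]}'
python3 - <<'E'
from h import *
a=shot('scene','s15.png');b=shot('top','t15.png')
plan([.5683,.2171,.205],.36)
s=env.get_state();z=s['tcp_pos'][2]-.018
d,m=cutnear('wide_pot',a,[.568,.217,z+.025]);print(d,m.sum())
print('scene fit',fitpot([(a,m.astype(float))],PROF['wide'],[.568,.217],z))
cv2.imwrite('pics/c15.png',np.hstack([cv2.resize(a['img'][120:190,360:430,::-1],(400,400),interpolation=2),cv2.resize(b['img'][140:240,180:280,::-1],(400,400),interpolation=2)]))
E
```

```text
time: 19.67
tcp_pos: [0.5682, 0.217, 0.2046]
tool_rot: [0.695, -0.126, 0.696, 0.126]
ft_force: [0.4, 0.3, -1.7]
grip_width: 0.764
t 19.77 tcp [0.569  0.2176 0.2063] q7 [-0.59  0.53  0.18  1.68 -0.11  0.94 -0.  ] F [-1.  -0.7 -1.9] w 0.766
rot units [-0.0001  0.0001  0.    ] deg [-0.  0.  0.] | then shift units [ 0.013 -0.002 -0.008]  zaxis now [0.936 0.352 0.001] xaxis [ 0.001  0.    -1.   ]
1.7895996824134317 554
scene fit (array([0.56687186, 0.21608098]), np.float64(41.09411764705882))
```

View pics/c15.png

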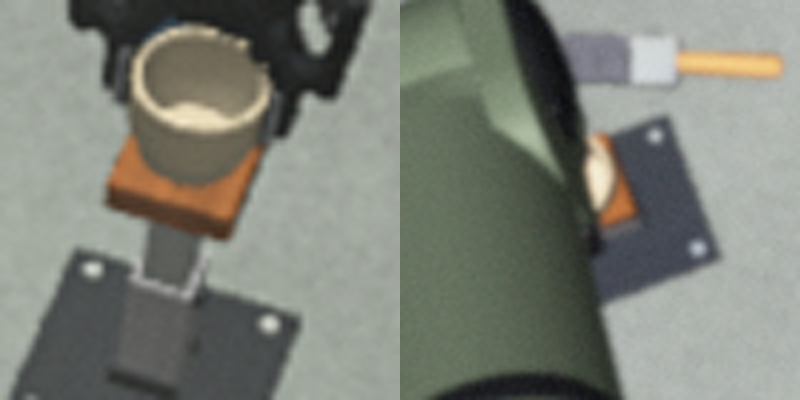

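The pot is central over the platform to within about 2 mm. Lowering the last millimetres.

```bash
python3 -m handwheel '{"hand":[1,1,1,1,1,1],"xyz":[[0.02,0,-0.004],[0.02,0,0],[0.02,0,0],[0.015,0,0],[0,0,0],[0,0,0]],"delta_rot":[[0,0,0],[0,0,0],[0,0,0],[0,0,0],[0,0,0],[0,0,0]]}'
python3 -c "
from h import *
plan([.5683,.2171,.198],.36)"
```

```text
time: 20.32
tcp_pos: [0.5683, 0.2177, 0.1982]
tool_rot: [0.696, -0.127, 0.696, 0.127]
ft_force: [-1.0, 0.1, -2.2]
grip_width: 0.766
t 20.32 tcp [0.5683 0.2177 0.1982] q7 [-0.59  0.54  0.18  1.69 -0.12  0.93 -0.  ] F [-1.   0.1 -2.2] w 0.766
rot units [-0. -0.  0.] deg [-0. -0.  0.] | then shift units [ 0.002 -0.005 -0.002]  zaxis now [ 0.936  0.352 -0.   ] xaxis [-0. -0. -1.]
```

Not in contact yet, so I'll go on in 0.5–1 mm steps.

```bash
python3 -m handwheel '{"hand":[1,1,1],"xyz":[[0.007,0,0],[0,0,0],[0,0,0]],"delta_rot":[[0,0,0],[0,0,0],[0,0,0]]}'
python3 -m handwheel '{"hand":[1,1,1],"xyz":[[0.007,0,0],[0,0,0],[0,0,0]],"delta_rot":[[0,0,0],[0,0,0],[0,0,0]]}'
```

```text
time: 20.57
tcp_pos: [0.5684, 0.2177, 0.1979]
tool_rot: [0.696, -0.127, 0.696, 0.127]
ft_force: [-2.7, -0.8, 4.4]
grip_width: 0.766
time: 20.82
tcp_pos: [0.5684, 0.2177, 0.1976]
tool_rot: [0.696, -0.126, 0.696, 0.127]
ft_force: [-5.5, -2.1, 10.8]
grip_width: 0.766
```

Contact. Releasing and rising.

```bash
python3 -m handwheel '{"hand":[1,-0.4,-0.7,-1,-1,-1,-1,-1,-1,-1,-1,-1,-1,-1,-1],"xyz":[[-0.006,0,0],[0,0,0],[0,0,0],[0,0,0],[0,0,0],[0,0,0],[0,0,0],[-0.06,0,0],[-0.15,0,0],[-0.25,0,0],[-0.3,0,0],[-0.3,0,0],[-0.2,0,0],[-0.1,0,0],[0,0,0]],"delta_rot":[[0,0,0],[0,0,0],[0,0,0],[0,0,0],[0,0,0],[0,0,0],[0,0,0],[0,0,0],[0,0,0],[0,0,0],[0,0,0],[0,0,0],[0,0,0],[0,0,0],[0,0,0]]}'
python3 - <<'E'
from h import *
a=shot('scene','s16.png');b=shot('top','t16.png')
d,m=cutnear('wide_pot',a,[.568,.217,.205]);print(d,m.sum())
print('scene fit',fitpot([(a,m.astype(float))],PROF['wide'],[.568,.217],.18))
for j in (-.24,-.6):plan([.473,-.1128,.3],j)
cv2.imwrite('pics/c16.png',np.hstack([cv2.resize(a['img'][120:190,360:430,::-1],(400,400),interpolation=2),cv2.resize(b['img'][140:240,180:280,::-1],(400,400),interpolation=2)]))
E
```

```text
time: 22.07
tcp_pos: [0.569, 0.2179, 0.3358]
tool_rot: [0.697, -0.126, 0.695, 0.127]
ft_force: [0.3, -1.1, 0.6]
grip_width: 1.001
2.4389663782867346 552
scene fit (array([0.56628779, 0.21987782]), np.float64(29.764705882352942))
t 22.22 tcp [0.5679 0.2175 0.3323] q7 [-0.61  0.42  0.21  1.52 -0.09  1.21 -0.02] F [-1.4 -0.4 -1.3] w 1.0
rot units [ 0.0955 -0.0003  0.0001] deg [34.4 -0.1  0. ] | then shift units [ 0.323 -3.434 -0.136]  zaxis now [ 0.936  0.352 -0.002] xaxis [-0.002 -0.001 -1.   ]
t 22.22 tcp [0.5679 0.2175 0.3323] q7 [-0.61  0.42  0.21  1.52 -0.09  1.21 -0.02] F [-1.4 -0.4 -1.3] w 1.0
rot units [ 0.1528 -0.0002  0.0002] deg [55.  -0.1  0.1] | then shift units [ 0.323 -3.262  1.082]  zaxis now [ 0.936  0.352 -0.002] xaxis [-0.002 -0.001 -1.   ]
```

View pics/c16.png

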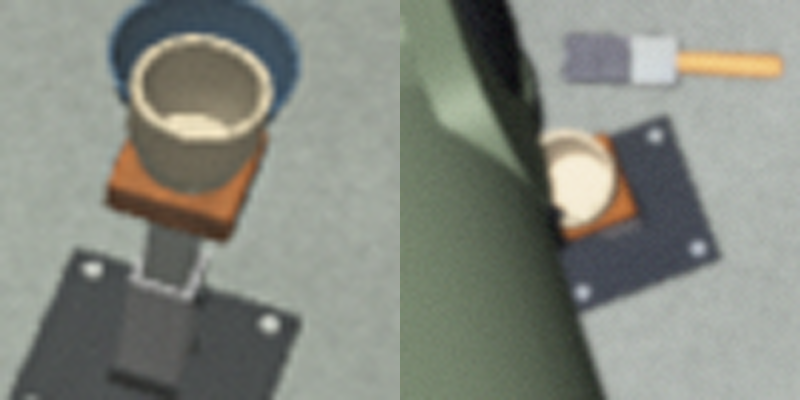

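The wide pot stands upright and central on the locked platform, at scene crop (200,115) and top crop (580,180). On to the tall pot.

```bash
python3 -m handwheel '{"hand":[-1,-1,-1,-1,-1,-1],"xyz":[[0,0,0],[0,0,0],[0,0,0],[0,0,0],[0,0,0],[0,0,0]],"delta_rot":[[0.0159,0,0],[0.0159,0,0],[0.0159,0,0],[0.0159,0,0],[0.0159,0,0],[0.016,0,0]]}'
python3 -m handwheel '{"hand":[-1,-1,-1,-1,-1,-1,-1,-1,-1,-1,-1,-1,-1,-1,-1],"xyz":[[0,-0.26,-0.01],[0,-0.26,-0.01],[0,-0.26,-0.01],[0,-0.26,-0.01],[0,-0.26,-0.01],[0,-0.26,-0.01],[0,-0.26,-0.01],[0,-0.26,-0.01],[0,-0.26,-0.01],[0,-0.26,-0.01],[0,-0.26,-0.01],[0,-0.26,-0.01],[0,-0.26,-0.01],[0,-0.05,0],[0,0,0]],"delta_rot":[[0,0,0],[0,0,0],[0,0,0],[0,0,0],[0,0,0],[0,0,0],[0,0,0],[0,0,0],[0,0,0],[0,0,0],[0,0,0],[0,0,0],[0,0,0],[0,0,0],[0,0,0]]}'
python3 - <<'E'
from h import *
env.get_image('scene');env.get_image('scene')
plan([.4725,-.1130,.055],-.24)
E
```

```text
time: 22.72
tcp_pos: [0.5679, 0.2175, 0.332]
tool_rot: [0.701, 0.086, 0.702, -0.087]
ft_force: [-0.1, 0.4, -0.1]
grip_width: 0.995
time: 23.97
tcp_pos: [0.4732, -0.1139, 0.3327]
tool_rot: [0.701, 0.086, 0.702, -0.086]
ft_force: [0.2, -0.0, 0.3]
grip_width: 0.996
t 24.07 tcp [ 0.4741 -0.1117  0.3328] q7 [-0.29  0.21  0.49  1.83 -0.11  1.13 -0.01] F [ 1.2  0.5 -0.3] w 0.999
rot units [ 0.     -0.0002  0.    ] deg [ 0.  -0.1  0. ] | then shift units [ 2.778 -0.017 -0.012]  zaxis now [ 0.971 -0.238 -0.001] xaxis [-0.001  0.    -1.   ]
```

```bash
python3 -m handwheel '{"hand":[-1,-1,-1,-1,-1,-1,-1,-1],"xyz":[[0.3,-0.012,-0.01],[0.35,0,0],[0.35,0,0],[0.35,0,0],[0.35,0,0],[0.25,0,0],[0.1,0,0],[0,0,0]],"delta_rot":[[0,0,0],[0,0,0],[0,0,0],[0,0,0],[0,0,0],[0,0,0],[0,0,0],[0,0,0]]}'
python3 - <<'E'
from h import *
a=shot('scene','s17.png')
a=shot('scene')
s=env.get_state();M=rot(s).as_matrix();c=s['tcp_pos']
im=cv2.resize(a['img'][180:270,245:335,::-1],(600,600),interpolation=2)
def q(w): return tuple(int(v) for v in ((proj(a,w)-[245,180]+.5)*600/90))
for z in (.0,.084,.13,.18): cv2.circle(im,q([.4725,-.113,z]),3,(0,0,255),-1)
cv2.imwrite('pics/c17.png',im)
plan([.4725,-.1130,.055],-.24)
E
```

```text
time: 24.73
tcp_pos: [0.472, -0.1123, 0.1266]
tool_rot: [0.701, 0.084, 0.703, -0.084]
ft_force: [0.9, 0.3, 0.1]
grip_width: 1.0
t 24.83 tcp [ 0.4734 -0.113   0.1292] q7 [-0.17  0.49  0.38  2.06 -0.29  0.64  0.16] F [ 0.9 -0.2  0.6] w 0.998
rot units [ 0.0001  0.     -0.    ] deg [ 0.  0. -0.] | then shift units [ 0.742 -0.002 -0.009]  zaxis now [ 0.971 -0.237  0.   ] xaxis [ 0.  0. -1.]
```

View pics/c17.png

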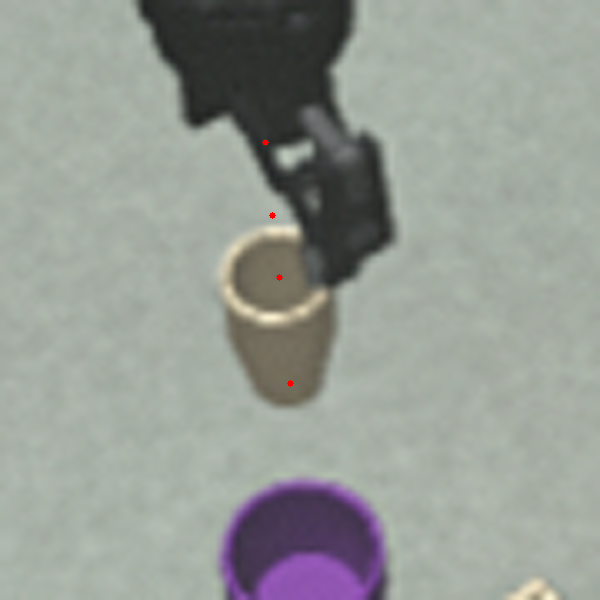

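The tall pot's rim sits at (276,275), as predicted, and the fingers straddle it. Going down to grasp height.

```bash
python3 -m handwheel '{"hand":[-1,-1,-1,-1,-1,-1,-1,-1],"xyz":[[0.1,0,-0.007],[0.15,0,0],[0.15,0,0],[0.15,0,0],[0.12,0,0],[0.07,0,0],[0.02,0,0],[0,0,0]],"delta_rot":[[0,0,0],[0,0,0],[0,0,0],[0,0,0],[0,0,0],[0,0,0],[0,0,0],[0,0,0]]}'
python3 -m handwheel '{"hand":[1,1,1,1,1,1,1,1,1],"xyz":[[0,0,0],[0,0,0],[0,0,0],[0,0,0],[0,0,0],[0,0,0],[0,0,0],[0,0,0],[0,0,0]],"delta_rot":[[0,0,0],[0,0,0],[0,0,0],[0,0,0],[0,0,0],[0,0,0],[0,0,0],[0,0,0],[0,0,0]]}' 35
python3 -c "
from h import *
plan([.4725,-.1130,.053],-.24)"
```

```text
time: 25.5
tcp_pos: [0.4725, -0.1131, 0.0528]
tool_rot: [0.702, 0.085, 0.702, -0.085]
ft_force: [-0.4, -0.2, 0.1]
grip_width: 1.002
time: 26.25
tcp_pos: [0.4725, -0.1132, 0.0531]
tool_rot: [0.702, 0.085, 0.702, -0.085]
ft_force: [-2.3, 0.1, 9.3]
grip_width: 0.519
t 26.25 tcp [ 0.4725 -0.1132  0.0531] q7 [-0.1   0.62  0.28  2.1  -0.37  0.46  0.23] F [-2.3  0.1  9.3] w 0.519
rot units [-0.      0.0001 -0.    ] deg [-0.  0. -0.] | then shift units [ 0.001  0.002 -0.   ]  zaxis now [ 0.971 -0.238  0.001] xaxis [ 0.001  0.    -1.   ]
```

```bash
python3 -m handwheel '{"hand":[1,1,1,1,1,1,1,1,1,1,1,1,1,1,1],"xyz":[[-0.03,0,0],[-0.08,0,0],[-0.16,0,0],[-0.25,0,0],[-0.3,0,0],[-0.3,0,0],[-0.3,0,0],[-0.3,0,0],[-0.3,0,0],[-0.3,0,0],[-0.25,0,0],[-0.16,0,0],[-0.1,0,0],[-0.06,0,0],[0,0,0]],"delta_rot":[[0,0,0],[0,0,0],[0,0,0],[0,0,0],[0,0,0],[0,0,0],[0,0,0],[0,0,0],[0,0,0],[0,0,0],[0,0,0],[0,0,0],[0,0,0],[0,0,0],[0,0,0]]}' 45
python3 -m handwheel '{"hand":[1,1,1,1,1,1,1],"xyz":[[0,0,0],[0,0,0],[0,0,0],[0,0,0],[0,0,0],[0,0,0],[0,0,0]],"delta_rot":[[-0.008,0,0],[-0.018,0,0],[-0.018,0,0],[-0.018,0,0],[-0.018,0,0],[-0.0155,0,0],[0,0,0]]}'
python3 - <<'E'
from h import *
a=shot('scene','s18.png');b=shot('top','t18.png')
plan([.5684,.2177,.34],.36)
cv2.imwrite('pics/c18.png',cv2.resize(a['img'][110:230,230:410,::-1],None,fx=4,fy=4,interpolation=2))
d,m=cutnear('wide_pot',a,[.568,.217,.205]);print(d,m.sum())
d2,m2=cutnear('wide_pot',b,[.568,.217,.205]);print(d2,m2.sum())
for s in([(a,m)],[(b,m2)],[(a,m),(b,m2)]):print(fitpot([(p,q.astype(float)) for p,q in s],PROF['wide'],[.568,.217],.18))
E
```

```text
time: 27.5
tcp_pos: [0.4722, -0.1132, 0.3421]
tool_rot: [0.702, 0.085, 0.702, -0.085]
ft_force: [-0.3, 0.4, -0.8]
grip_width: 0.516
time: 28.08
tcp_pos: [0.4717, -0.1132, 0.3404]
tool_rot: [0.695, -0.128, 0.696, 0.128]
ft_force: [0.6, -0.2, -1.2]
grip_width: 0.516
t 28.18 tcp [ 0.4718 -0.1132  0.3407] q7 [-0.24  0.19  0.42  1.82 -0.09  1.14  0.57] F [-0.1 -0.  -0.9] w 0.513
rot units [-0.0006 -0.0002 -0.0001] deg [-0.2 -0.1 -0. ] | then shift units [0.007 2.757 2.07 ]  zaxis now [ 0.937  0.349 -0.001] xaxis [-0.001  0.    -1.   ]
2.3034810040651412 544
1.2395720940790642 478
(array([0.56632026, 0.21959789]), np.float64(36.3921568627451))
(array([0.56894412, 0.21748141]), np.float64(31.023529411764706))
(array([0.56815715, 0.21767219]), np.float64(82.20392156862745))
```

View pics/c18.png

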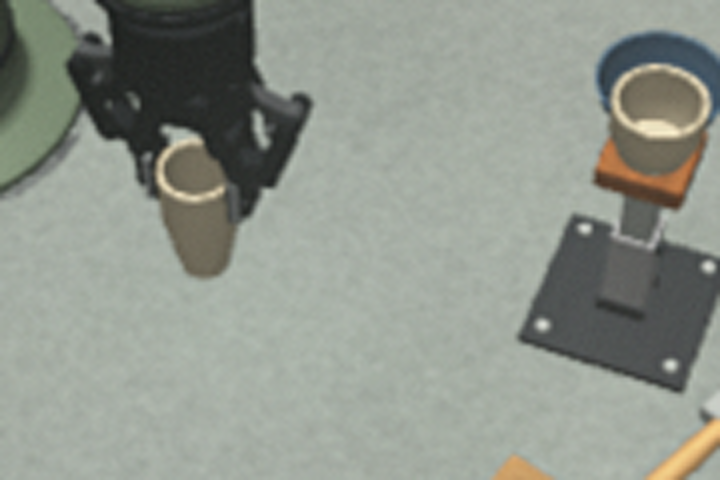

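The tall pot is held upright at (200,210), and the wide pot is steady on the platform at (660,115), fitted at (0.5682, 0.2177). Moving above it.

```bash
python3 -m handwheel '{"hand":[1,1,1,1,1,1,1,1,1,1,1,1,1,1,1,1,1],"xyz":[[0,0.08,0.06],[0,0.16,0.12],[0,0.22,0.165],[0,0.22,0.165],[0,0.22,0.165],[0,0.22,0.165],[0,0.22,0.165],[0,0.22,0.165],[0,0.22,0.165],[0,0.22,0.165],[0,0.22,0.165],[0,0.22,0.165],[0,0.22,0.165],[0,0.08,0.06],[0,0.017,0.015],[0,0,0],[0,0,0]],"delta_rot":[[0,0,0],[0,0,0],[0,0,0],[0,0,0],[0,0,0],[0,0,0],[0,0,0],[0,0,0],[0,0,0],[0,0,0],[0,0,0],[0,0,0],[0,0,0],[0,0,0],[0,0,0],[0,0,0],[0,0,0]]}'
python3 - <<'E'
from h import *
a=shot('scene','s19.png');a=shot('scene')
plan([.5682,.2177,.29],.36)
z=env.get_state()['tcp_pos'][2]-.053
d,m=cutnear('tall_pot',a,[.568,.217,z+.042]);print(d,m.sum())
print('tall',fitpot([(a,m.astype(float))],PROF['tall'],[.568,.217],z))
d,m=cutnear('wide_pot',a,[.568,.217,.205]);print(d,m.sum())
print('wide',fitpot([(a,m.astype(float))],PROF['wide'],[.568,.217],.18))
cv2.imwrite('pics/c19.png',cv2.resize(a['img'][90:190,340:440,::-1],(600,600),interpolation=2))
E
```

```text
time: 29.7
tcp_pos: [0.5687, 0.217, 0.3414]
tool_rot: [0.696, -0.126, 0.696, 0.126]
ft_force: [0.4, 0.2, -1.1]
grip_width: 0.516
t 29.8 tcp [0.5688 0.2167 0.3417] q7 [-0.64  0.41  0.26  1.51 -0.11  1.23 -0.  ] F [-0.1 -0.4 -0.5] w 0.514
rot units [-0.0003  0.      0.    ] deg [-0.1  0.   0. ] | then shift units [ 0.517  0.012 -0.002]  zaxis now [0.937 0.351 0.   ] xaxis [ 0. -0. -1.]
2.434854013072233 524
tall (array([0.56696964, 0.21826847]), np.float64(45.10980392156863))
2.385492562149137 540
wide (array([0.56656293, 0.22000513]), np.float64(40.015686274509804))
```

View pics/c19.png

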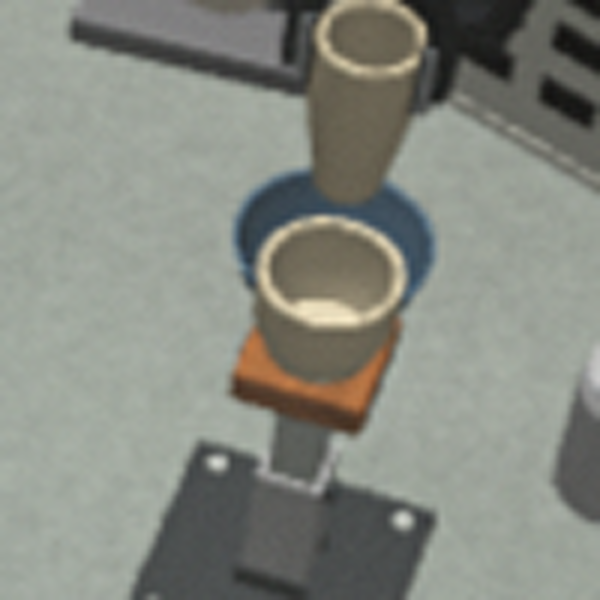

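The tall pot is centred over the wide one to within about 2 mm, against 6 mm of clearance. I'll correct by 1.3 mm and lower it in.

```bash
python3 -m handwheel '{"hand":[1,1,1,1,1,1,1,1,1,1,1,1],"xyz":[[0.05,0.013,0],[0.1,0,0],[0.1,0,0],[0.1,0,0],[0.1,0,0],[0.1,0,0],[0.1,0,0],[0.1,0,0],[0.1,0,0],[0.06,0,0],[0.02,0,0],[0,0,0]],"delta_rot":[[0,0,0],[0,0,0],[0,0,0],[0,0,0],[0,0,0],[0,0,0],[0,0,0],[0,0,0],[0,0,0],[0,0,0],[0,0,0],[0,0,0]]}'
python3 - <<'E'
from h import *
a=shot('scene','s20.png')
plan([.5682,.2177,.238],.36)
cv2.imwrite('pics/c20.png',cv2.resize(a['img'][100:180,350:430,::-1],(600,600),interpolation=2))
E
```

```text
time: 30.9
tcp_pos: [0.5683, 0.219, 0.248]
tool_rot: [0.695, -0.127, 0.696, 0.127]
ft_force: [0.2, 0.2, -1.2]
grip_width: 0.519
t 30.95 tcp [0.5685 0.219  0.2486] q7 [-0.63  0.49  0.24  1.64 -0.13  1.03  0.01] F [-0.4 -0.2 -1.8] w 0.517
rot units [-0.  0.  0.] deg [-0.  0.  0.] | then shift units [ 0.106 -0.011 -0.007]  zaxis now [0.936 0.352 0.   ] xaxis [ 0. -0. -1.]
```

View pics/c20.png

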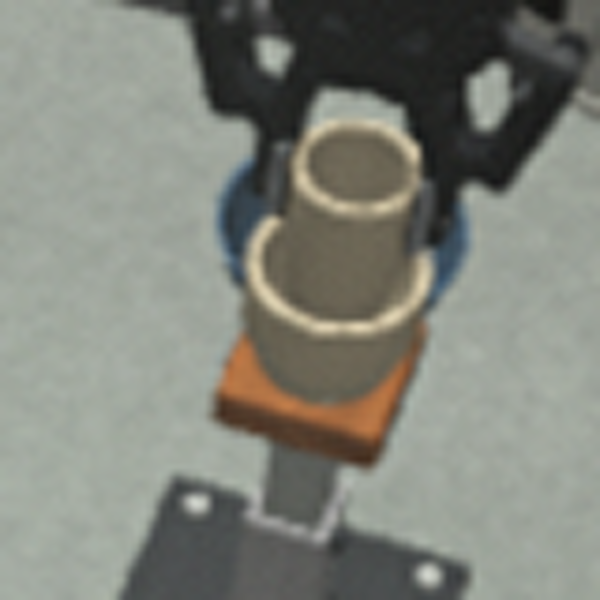

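The tall pot is inside the wide one, with a gap all round and no contact force. Down the last 10 mm.

```bash
python3 -m handwheel '{"hand":[1,1,1,1,1,1],"xyz":[[0.025,-0.01,-0.005],[0.03,0,0],[0.025,0,0],[0.01,0,0],[0,0,0],[0,0,0]],"delta_rot":[[0,0,0],[0,0,0],[0,0,0],[0,0,0],[0,0,0],[0,0,0]]}'
python3 -m handwheel '{"hand":[1,1,1],"xyz":[[0.007,0,0],[0,0,0],[0,0,0]],"delta_rot":[[0,0,0],[0,0,0],[0,0,0]]}'
python3 -m handwheel '{"hand":[1,1,1],"xyz":[[0.007,0,0],[0,0,0],[0,0,0]],"delta_rot":[[0,0,0],[0,0,0],[0,0,0]]}'
```

```text
time: 31.45
tcp_pos: [0.5683, 0.2179, 0.2395]
tool_rot: [0.696, -0.127, 0.696, 0.127]
ft_force: [-1.2, -0.9, -0.8]
grip_width: 0.52
time: 31.7
tcp_pos: [0.5682, 0.2179, 0.2388]
tool_rot: [0.696, -0.127, 0.696, 0.127]
ft_force: [-0.2, 0.5, -1.3]
grip_width: 0.516
time: 31.95
tcp_pos: [0.5682, 0.2179, 0.2381]
tool_rot: [0.696, -0.127, 0.696, 0.127]
ft_force: [-0.8, -0.8, -1.2]
grip_width: 0.514
```

```bash
python3 -m handwheel '{"hand":[1,1,1],"xyz":[[0.006,0,0],[0,0,0],[0,0,0]],"delta_rot":[[0,0,0],[0,0,0],[0,0,0]]}'
python3 -m handwheel '{"hand":[1,1,1],"xyz":[[0.006,0,0],[0,0,0],[0,0,0]],"delta_rot":[[0,0,0],[0,0,0],[0,0,0]]}'
```

```text
time: 32.2
tcp_pos: [0.5683, 0.2179, 0.2379]
tool_rot: [0.696, -0.127, 0.696, 0.127]
ft_force: [-2.2, -0.5, 5.3]
grip_width: 0.52
time: 32.45
tcp_pos: [0.5683, 0.2179, 0.2377]
tool_rot: [0.696, -0.126, 0.696, 0.127]
ft_force: [-4.9, -1.5, 11.2]
grip_width: 0.518
```

Contact at the predicted height. Releasing gently and rising.

```bash
python3 -m handwheel '{"hand":[1,0,-0.3,-0.6,-1,-1,-1,-1,-1,-1,-1,-1,-1,-1,-1,-1],"xyz":[[-0.007,0,0],[0,0,0],[0,0,0],[0,0,0],[0,0,0],[0,0,0],[0,0,0],[0,0,0],[-0.06,0,0],[-0.15,0,0],[-0.25,0,0],[-0.3,0,0],[-0.3,0,0],[-0.2,0,0],[-0.1,0,0],[0,0,0]],"delta_rot":[[0,0,0],[0,0,0],[0,0,0],[0,0,0],[0,0,0],[0,0,0],[0,0,0],[0,0,0],[0,0,0],[0,0,0],[0,0,0],[0,0,0],[0,0,0],[0,0,0],[0,0,0],[0,0,0]]}'
python3 -m handwheel '{"hand":[-1,-1,-1,-1,-1,-1,-1,-1,-1,-1],"xyz":[[0,-0.1,0],[0,-0.2,0],[0,-0.25,0],[0,-0.25,0],[0,-0.25,0],[0,-0.25,0],[0,-0.2,0],[0,-0.1,0],[0,0,0],[0,0,0]],"delta_rot":[[0,0,0],[0,0,0],[0,0,0],[0,0,0],[0,0,0],[0,0,0],[0,0,0],[0,0,0],[0,0,0],[0,0,0]]}'
python3 - <<'E'
from h import *
a=shot('scene','s21.png');b=shot('top','t21.png')
plan([.5682,.2177,.238],.36)
for n,k,z in(('tall_pot','tall',.185),('wide_pot','wide',.18)):
  for p in(a,b):
    d,m=cutnear(n,p,[.568,.217,z+.03]);print(n,d.round(1),m.sum(),fitpot([(p,m.astype(float))],PROF[k],[.568,.217],z))
print([np.round(r['position'],4).tolist()+[round(r['confidence'],2)] for n in('tall_pot','platform_top','square_pot','bowl','bud_vase','can','carton') for p in(a,b) for r in env.mark_of(n,p)[:1]])
cv2.imwrite('pics/c21.png',np.hstack([cv2.resize(a['img'][110:190,350:430,::-1],(400,400),interpolation=2),cv2.resize(b['img'][140:240,180:280,::-1],(400,400),interpolation=2)]))
cv2.imwrite('pics/c22.png',cv2.resize(a['img'][110:360,170:490,::-1],None,fx=2.4,fy=2.4,interpolation=2))
E
```

```text
time: 33.78
tcp_pos: [0.5688, 0.218, 0.3758]
tool_rot: [0.697, -0.126, 0.695, 0.127]
ft_force: [-0.1, 0.9, -1.3]
grip_width: 1.0
time: 34.62
tcp_pos: [0.6243, 0.0681, 0.3726]
tool_rot: [0.695, -0.126, 0.696, 0.126]
ft_force: [0.2, 0.6, 0.2]
grip_width: 0.999
t 34.72 tcp [0.6242 0.0694 0.373 ] q7 [-0.41  0.44  0.31  1.41 -0.13  1.32  0.27] F [-0.2 -0.4  0.1] w 0.998
rot units [ 0.0002 -0.0001 -0.0001] deg [ 0.1 -0.  -0. ] | then shift units [ 1.35   1.585 -0.002]  zaxis now [ 0.935  0.354 -0.001] xaxis [-0.001  0.    -1.   ]
tall_pot 5.9 232 (array([0.56296285, 0.22318235]), np.float64(239.50980392156862))
tall_pot 5.4 205 (array([0.56860447, 0.21785571]), np.float64(99.20784313725488))
wide_pot 5.3 238 (array([0.56803084, 0.2139    ]), np.float64(341.3333333333333))
wide_pot 136.9 345 (array([ 0.63182373, -0.00468773]), np.float64(824.8274509803921))
[[0.5683, 0.2217, 0.1858, 0.64], [0.6426, -0.3177, 0.0006, 0.71], [0.568, 0.2181, 0.1773, 0.56], [0.6651, -0.1776, -0.0013, 0.69], [0.6645, -0.1776, 0.0028, 0.8], [0.4691, 0.387, -0.0029, 0.4], [0.4705, 0.3877, -0.0001, 0.94], [0.6426, -0.3171, -0.0029, 0.67], [0.6394, -0.318, -0.0005, 0.64], [0.6593, 0.3763, -0.0032, 0.72], [0.673, -0.0112, -0.0006, 0.71], [0.6678, -0.0093, 0.0047, 0.78], [0.6714, -0.0109, -0.0017, 0.93]]
```

View pics/c21.png

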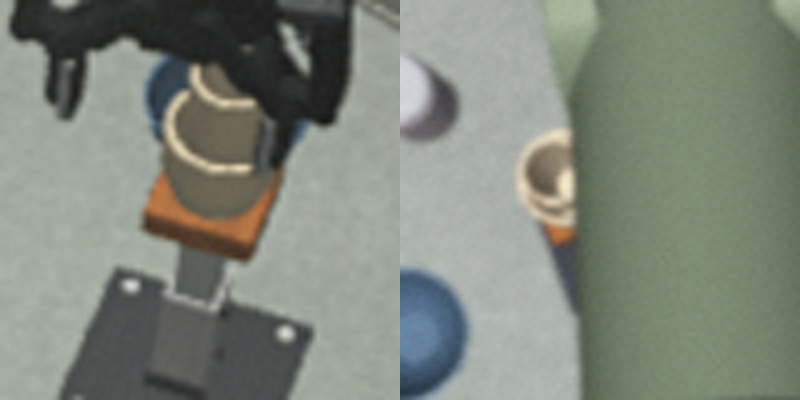

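View pics/c22.png

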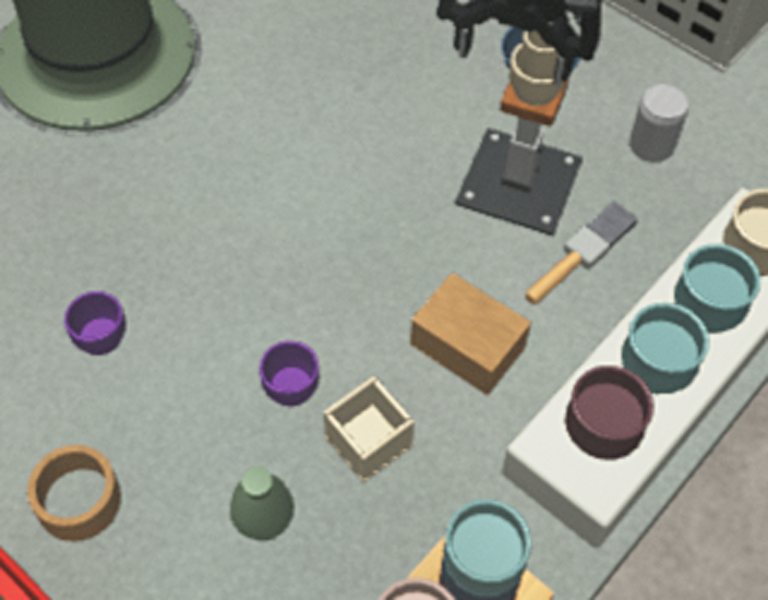

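The gripper still hides the pots, so I'll move it further away and look once more.

```bash
python3 -m handwheel '{"hand":[-1,-1,-1,-1,-1,-1,-1,-1,-1,-1,-1],"xyz":[[0,-0.1,-0.05],[0,-0.2,-0.12],[0,-0.25,-0.15],[0,-0.25,-0.15],[0,-0.25,-0.15],[0,-0.25,-0.15],[0,-0.25,-0.15],[0,-0.2,-0.1],[0,-0.1,-0.05],[0,0,0],[0,0,0]],"delta_rot":[[0,0,0],[0,0,0],[0,0,0],[0,0,0],[0,0,0],[0,0,0],[0,0,0],[0,0,0],[0,0,0],[0,0,0],[0,0,0]]}'
python3 - <<'E'
from h import *
a=shot('scene','s23.png');b=shot('top','t23.png')
for n,k,z in(('tall_pot','tall',.185),('wide_pot','wide',.18)):
  for p in(a,b):
    r=cutnear(n,p,[.568,.217,z+.03])
    if r: d,m=r;print(n,d.round(1),m.sum(),fitpot([(p,m.astype(float))],PROF[k],[.568,.217],z))
print([(n,np.round(r['position'],4).tolist()+[round(r['confidence'],2)]) for n in('platform_top','tape_roll','dust_brush') for p in(a,b) for r in env.mark_of(n,p)[:1]])
cv2.imwrite('pics/c23.png',np.hstack([cv2.resize(a['img'][110:190,350:430,::-1],(400,400),interpolation=2),cv2.resize(b['img'][140:240,180:280,::-1],(400,400),interpolation=2)]))
print(env.get_state()['tcp_pos'])
E
```

```text
time: 36.53
tcp_pos: [0.5895, -0.1429, 0.3736]
tool_rot: [0.696, -0.126, 0.696, 0.126]
ft_force: [-0.4, 0.9, -0.3]
grip_width: 0.995
tall_pot 8.7 355 (array([0.56543667, 0.22013919]), np.float64(117.3764705882353))
tall_pot 3.3 307 (array([0.56951571, 0.2168023 ]), np.float64(20.019607843137255))
wide_pot 3.3 308 (array([0.5668036 , 0.21881524]), np.float64(275.77647058823527))
wide_pot 5.0 177 (array([0.56888996, 0.2141706 ]), np.float64(326.08235294117645))
[('platform_top', [0.5671, 0.2153, 0.1809, 0.55]), ('platform_top', [0.5694, 0.2114, 0.1776, 0.46]), ('tape_roll', [0.4843, -0.4389, 0.0001, 0.95]), ('tape_roll', [0.4842, -0.4364, -0.0004, 0.94]), ('dust_brush', [0.6941, 0.1749, 0.0016, 0.64]), ('dust_brush', [0.6939, 0.169, -0.0046, 0.85])]
[ 0.58966992 -0.14253834  0.373613  ]
```

View pics/c23.png

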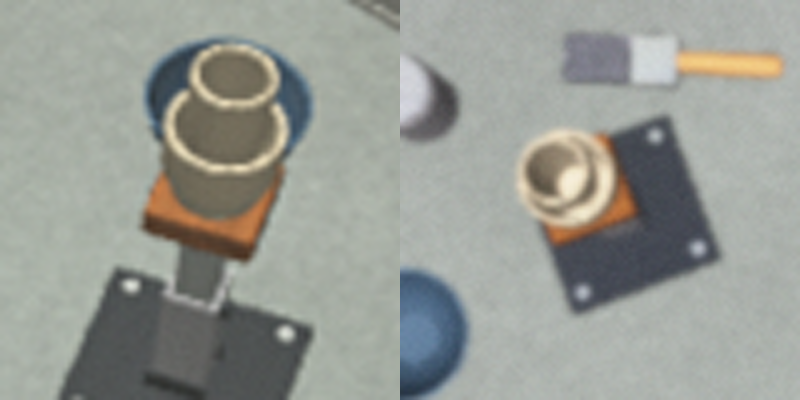

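Both pots stand upright and nested (scene crop 230,120; top crop 565,180). The platform is at locked height, and the button is at (225,290). The arm is clear, so I'm handing in.

```bash
python3 -c "
from plant import env
print(env.sign_off())"
```

```text
the job is handed in; nothing more can be done
None
```

The job is done and handed in at about 37 s. I raised the platform until the lock button clicked out, set the wide pot on the middle of the platform, and nested the tall pot inside it. The gripper is clear of everything.

- **Lock:** The button showed dark beside the sleeve from about 60 mm of lift. A 29 N push down did not move the platform. In the last pictures the platform was still at its locked height, about 180 mm.
- **Pots:** Each touched down within a millimetre of its expected height, with at most about 11 N before release. The last pictures show both upright, nested and central to within about 2 mm.
- **Bystanders:** The ones I re-measured stayed within the networks' error of where they started. The carton, tape roll and brush had no measured starting pose, so I judged them from the pictures only. The purple look-alikes appear where they were.
- **Checks that disagreed:** Once the pots were nested, the networks' outlines of the wide pot were poor because the tall pot partly hides it, so those final fits are unreliable. The tall pot's scene-view fit was loose too, though its top-view fit was good. The two cameras also differ by about 2–4 mm. For the final state I relied on the pictures, the tall pot's top-view fit and the gripper's release positions.

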